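# Load the rocking mixer and switch it on

### The arm

A 7-joint arm with a two-finger parallel gripper is mounted at the origin on the work surface. World frame = base frame: x ahead of the robot, y to its left, z up, the work surface at z = 0. Lengths are in m, angles in rad, forces in N, time in s.
With the tool pointing down it reaches from about 0.4 to 0.9 m from the base axis. Payload 5.5 kg.
Tool frame: the origin (TCP) lies between the finger pads; the fingertips stand ctrl.tip_reach ahead of it and the grasp point (between the pads) lies 5 mm behind it (ctrl.tip_reach is the distance from the TCP to the fingertips, in m); z points along the fingers, x is the direction in which the jaws open and shut, and the axes are right-handed (so a half turn about z gives the same grasp; the last joint's range is limited). The gripper opens to 85 mm and grips with 20 to 120 N. Pads are 22 mm wide; open, the fingers measure 114 mm over their backs; the gripper's body (76 mm by 85 mm) begins 54 mm behind the grasp point. The pads swing forward as they close: fully open they stand 13 mm farther back than shut.
Start: joints at [-0.936, 0.501, -0.427, 1.55, 0.221, 1.138, -0.21], TCP at [0.236, 0.606, 0.245] pointing down, gripper open.
Joint ranges: [-2.88, 2.88], [-0.31, 2.03], [-1.54, 1.56], [0.2, 2.42], [-1.41, 4.55], [0.19, 2.02], [-2.57, 2.57]. Speed limits (rad/s): [2.57, 2.57, 3.14, 3.14, 3.14, 3.14, 3.14].

### API

Orientations are given as a unit quaternion [x, y, z, w].
In Python, from cell import ctrl, cams gives the robot as it stands. The module is installed in compiled form; this text tells all that it offers.
- The arm moves only by the tool apply_moves, never from a script. Its argument "series" is one flat list of numbers, 4 for each row, row after row: the shift along the tool's x, y, z in units of 30 mm (1.0 is 30 mm), then the turn about the tool's z in units of 10 degrees (1.0 is 10 degrees). A call has 1 to 20 rows; each row shifts and turns the commanded pose from where the row before left it, along the tool's axes as they then stand; what a row does not reach is not made up. A row lasts 1/8 s, in which the tool goes at most 62.5 mm and 10.7 degrees, less where a joint would pass 70% of its speed; a pose out of reach is approached as far as the arm can. A call is refused whole if a number of a shift passes 1 or a number of a turn 1, either way. A call with a gripper value outside its range is refused whole. "grip" is the opening, from 0 (shut) to 1 (fully open), set as the call begins (left out, the last holds). The fingers move at their own pace and stop on an object; "newtons" is the grip in N (left out, the last holds). Time passes only in rows, so rows that do not move let the fingers close. It gives the time, the measured TCP pose, the force and the opening at its end, in the units of the state.
- ctrl.state(): the state, without advancing time (a new reading comes with each control period).
- cams.capture(name): name is "side" or "top"; returns a dict with "frame" (420x560x3 uint8, red, green, blue), "mtx" (3x3 intrinsics, pixels), "rvec" (rotation vector, rad) and "tvec" (3), from world to camera coordinates, as OpenCV has them. Camera axes: x right, y down, z forward; pixel columns grow to the right and rows downward; lengths in m; the calibration is good to about 2 mm. A picture is of the moment at which its call begins. There is no depth.
- ctrl.finish_job(): hands the job in, once; it reports no verdict.
The state is a dict: "time_s": time; "joint_positions": joint angles; "qvel": joint speeds; "joint_efforts": joint torques, N m; "eef_pos": TCP position; "ee_rot": TCP orientation; "force": force on the tool from outside, world axes, zero at the start; "torque": the same for the moment, N m; "gripper_width": finger opening in m.
Only numpy, scipy, OpenCV 4.12 (cv2) and the standard library are available. Lean on these libraries where they do the work, as an engineer would, in place of code of your own. Each camera call takes 0.05 s, during which the arm holds its last target. There are 200 camera calls.

### The job

Load the rocking mixer: lay every sample tube from the grey mat into a V-cradle of its own, so that it sits down in both V-blocks, and hold each tube down with one of the sprung clips from the rack, squeezed open, set over the middle of the tube and let go so that its toes catch under the clip bar below. Only when all the tubes are clipped, push the switch lever over to on. Leave the porcelain dish, the spatula and the jar where they are.

Things in the scene. Friction and masses are not known exactly. Their poses are not given: they have to be found in the camera images.
- tube1_mid (a point): Sample tube: amber glass cylinder 32 mm in diameter with a white hexagonal screw cap (42 mm across flats, 48 mm across corners) on each end; 150 mm long over all, 100 mm of bare glass between the caps, 150 g. Lies on a cap flat on the grey mat. Point: middle of the tube, on its axis; x along the tube. Both ends alike. May be absent.
- tube2_mid (a point): Another such tube, its middle; x along the tube. Lying on the mat (3 mm thick) its axis is 24 mm over the bench. May be absent.
- tube3_mid (a point): Another such tube, its middle; x along the tube. Lying on the mat (3 mm thick) its axis is 24 mm over the bench. May be absent.
- tube4_mid (a point): Another such tube, its middle; x along the tube. Lying on the mat (3 mm thick) its axis is 24 mm over the bench. May be absent.
- cradle1 (a point): V-cradle 1 of the 4 in a row on the mixer. Point: where the middle of a seated tube's axis comes, 147 mm over the bench; x along the tube, y across (to cradle 2), z up. Two grey V-blocks (90 degree V, mouth 48 mm wide, tops level with the axis), each 15 mm thick, from 25 to 40 mm either side of the middle along x; the 50 mm gap between them is clear for fingers and clip.
- cradle2 (a point): V-cradle 2, like cradle 1, 100 mm from it. Below the tube, along x, runs a steel clip bar, a 17 mm square bar standing on edge: top edge 22 mm, side edges (24 mm apart) 34 mm, bottom 46 mm below this point; platform top 52 mm below it. The clip's toes catch under the bar's side edges and its slopes draw the clip down onto the tube.
- cradle3 (a point): V-cradle 3, like cradle 1, 100 mm from cradle 2. A seated tube can slide 10 mm either way along x before a cap meets a V-block.
- cradle4 (a point): V-cradle 4, like cradle 1, 100 mm from cradle 3.
- clip1_grip (a point): Hold-down clip 1 of 4: sprung hinged steel clamp, 22 mm wide, 129 mm high, 110 g. On top two handles with orange grips (34 mm high), then a bridge with a rubber pad, below two legs with inward toes. Point: midway between the grips at half their height; x along the rack (along the tube once fitted), handles close along y, z up. Same either way round.
- clip1_jaw (a joint): Opening angle of clip 1's jaws (rad), both arms alike: 0 on the rack, about -0.03 with the toes caught under the clip bar and the pad down on the tube, over 0.05 when stuck on the bar's edges or the tube, 0.25 fully open, -0.08 fully shut.
- clip2_grip (a point): Clip 2, like clip 1. Measured from this point: handle tops 17 mm above; rubber pad 50 mm, tops of the toes 106 mm, undersides of the toes 112 mm below. Seated on a tube, this point is 66 mm above the tube's axis and the toes are under the clip bar's side edges.
- clip2_jaw (a joint): Opening angle of clip 2's jaws, as for clip 1.
- clip3_grip (a point): Clip 3, like clip 1. Squeezing the handles to the stop takes about 13 N and swings the toes from 16 mm to 48 mm apart; they spring shut when let go. Grips over their outsides: 57 mm at mid height and 65 mm at the top at rest, 37 mm when squeezed, then upright and parallel.
- clip3_jaw (a joint): Opening angle of clip 3's jaws, as for clip 1.
- clip4_grip (a point): Clip 4, like clip 1. All stand jaws down, about 55 mm apart, astride the white rack: an upright board 16 mm thick and 260 mm long, top 83 mm over the bench, on which their pads rest; toes 21 mm over the bench, foot plate 12 mm thick. Squeeze and lift straight up 70 mm to free one.
- clip4_jaw (a joint): Opening angle of clip 4's jaws, as for clip 1.
- switch (a joint): Toggle lever of the mixer's on/off switch (rad): 0 = off (leaning to -x of the cradles, away from the platform), 1 = on (leaning towards the platform). It stays where it is left; a push of some 2 N moves it.
- switch_tip (a point): Middle of the black ball, 26 mm in diameter, on the switch lever's end, on the control deck in front of the platform, between cradles 2 and 3. Lever pivot 60 mm from it, 83 mm over the bench. From off to on the ball swings 58 mm along the cradles' x, peaking 7 mm higher midway.
- dish: Bystander: white porcelain dish, 90 mm wide, 35 mm high, near the robot; origin under its middle.
- spatula: Bystander: steel spatula, 160 mm long, lying flat in front of the mixer.
- jar: Bystander: white jar with a blue lid, 56 mm wide, 70 mm high, near the robot; origin under its middle.
Mind the look-alikes: they are no part of the job. What is shaped like the part that bears tube1_mid but black is not meant.

How it is judged:
By the outcome, as a careful person would: the job done as asked, in the order asked, and still so for the second after the job is handed in, with the robot touching nothing.
Of tube1, tube2, tube3, tube4 only 3 to 4 are there at a start; the rules pass over those that are not, and their reading is None.
At some moment in a run one of tube1, tube2, tube3, tube4 may be knocked a few centimetres aside while the robot is not near it.
It also fails if it takes over 210 s, if anything falls off the work surface, if the arm or the gripper's body presses on something with over 40 N, if the wrist force passes 120 N, or if a joint passes its speed limit or range.

## Working session

There is one attempt and no reset: what is moved stays moved. The work goes in short steps, Python scripts to look and compute and a tool call to move; the robot and the scene stay as the last step left them, time stands still between calls to the robot, and variables do not carry over. Pictures are saved under pics/ and viewed, about 12 in all and at most 16, crops included, and the job is handed in when it is done.

Besides the shell and the picture viewer there is one more tool, called as name(argument=value, ...), one argument or row to a line, values as JSON. apply_moves: Moves the arm, as the interface text tells. Its arguments: {"type":"object","properties":{"series":{"type":"array"},"grip":{"type":"number"},"newtons":{"type":"number"}},"required":["series"]}

```bash
mkdir -p pics
python3 - <<'E'
from cell import ctrl,cams
import cv2,numpy as np
s=ctrl.state();print(s['time_s'],s['eef_pos'],s['ee_rot'],s['gripper_width'],ctrl.tip_reach,s['force'])
for n in('side','top'):
    c=cams.capture(n);cv2.imwrite(f'pics/{n}0.png',cv2.cvtColor(cv2.resize(c['frame'],(800,600),interpolation=cv2.INTER_CUBIC),cv2.COLOR_RGB2BGR))
    R=cv2.Rodrigues(c['rvec'])[0];print(n,c['mtx'].tolist(),(-R.T@np.ravel(c['tvec'])),R.tolist())
E
```

```text
0.0 [0.23595673 0.6049631  0.2442607 ] [ 8.25595213e-01  5.64262033e-01 -7.94729941e-04  5.19997264e-04] 0.0853614096822992 0.014 [ 0.14333588 -0.6805244  -0.03686301]
side [[529.7430401387564, 0.0, 278.13610230708065], [0.0, 529.7430401387564, 214.26849568805227], [0.0, 0.0, 1.0]] [-0.32426557 -0.78874641  0.80359888] [[0.7297348242200512, -0.6836922022996295, -0.007215180885723704], [-0.3700916164593307, -0.3860979943584627, -0.8449618536826927], [0.574908063734586, 0.6192683677268324, -0.5347779043545966]]
top [[452.1150358232882, 0.0, 272.51054372020116], [0.0, 452.1150358232882, 215.37120347510003], [0.0, 0.0, 1.0]] [0.3521725  0.00638659 1.1774113 ] [[-0.021392705069950724, -0.9996536499361053, 0.015327502706334123], [-0.9971061312698659, 0.020214517945160493, -0.07328530717876366], [0.07295008672942808, -0.016850917887977233, -0.9971932267181229]]
```

View pics/top0.png

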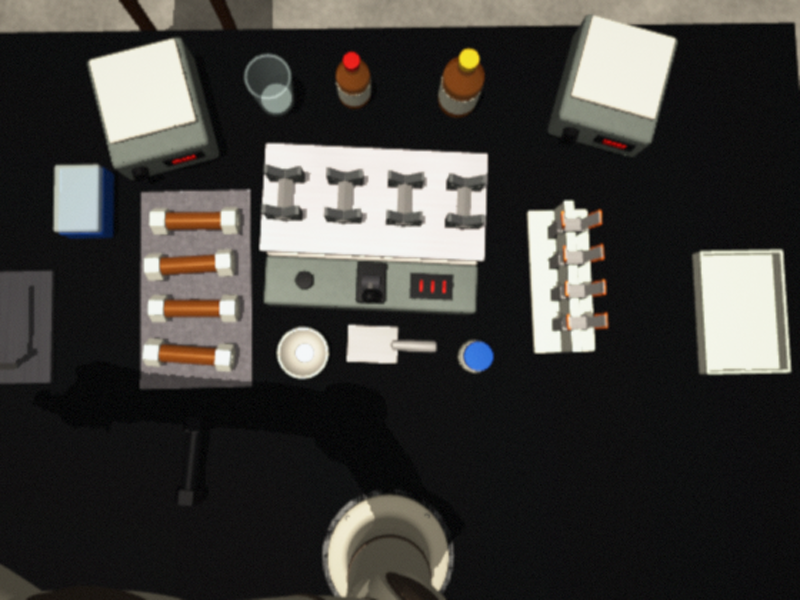

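View pics/side0.png

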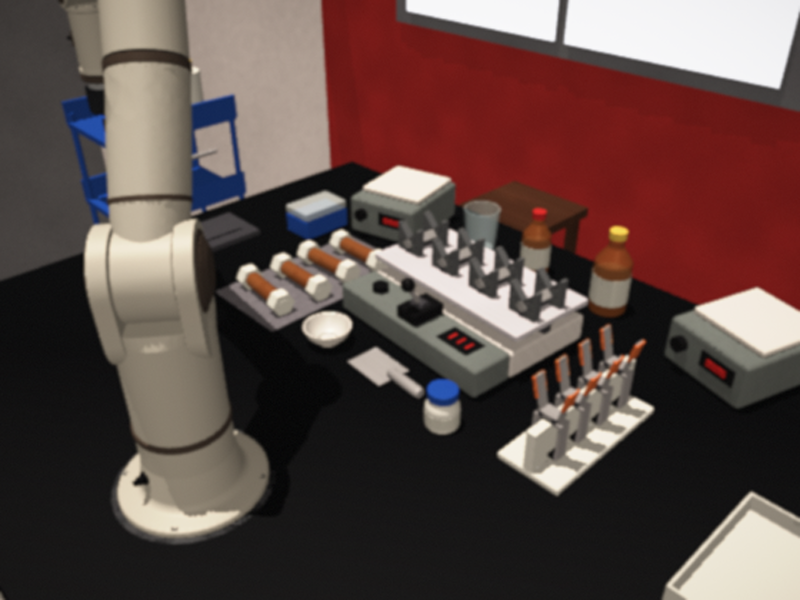

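The top view shows four amber tubes on the mat (caps around (155..237, 220..355)), four cradles at (285..465, 195), the switch at (372,290) and four clips at (580, 220..322). In the side view the clip handles are visible at (540..640, 330..400). Next I segment for numbers and make crops.

```bash
cat > h.py <<'E'
import cv2,numpy as np
from cell import ctrl,cams
def proj(c,P): return cv2.projectPoints(np.atleast_2d(np.array(P,float)),c['rvec'],c['tvec'],c['mtx'],None)[0][:,0]
def ray(c,uv):
    R=cv2.Rodrigues(c['rvec'])[0];o=-R.T@np.ravel(c['tvec'])
    return o,R.T@np.linalg.inv(c['mtx'])@np.array([uv[0],uv[1],1.])
def onz(c,uv,z):
    o,d=ray(c,uv);return o+d*(z-o[2])/d[2]
def blobs(c,lo,hi,amin=15):
    h=cv2.cvtColor(c['frame'],cv2.COLOR_RGB2HSV);m=cv2.inRange(h,lo,hi)
    n,l,s,ce=cv2.connectedComponentsWithStats(m)
    out=[]
    for i in range(1,n):
        if s[i,4]>=amin:
            p=np.argwhere(l==i)[:,::-1].astype(np.float32);out.append((ce[i],s[i],p))
    return out
def tubes(c,z=0.024):
    out=[]
    for ce,s,p in blobs(c,(5,120,60),(22,255,255),100):
        w=np.array([onz(c,q,z+0.012)[:2] for q in p]);m=w.mean(0);r=cv2.minAreaRect((w*1000).astype(np.float32))
        ev,V=np.linalg.eigh(np.cov((w-m).T));v=V[:,1]*np.sign(V[1,1]+1e-9);out.append((m,np.degrees(np.arctan2(v[1],v[0])),r[1],s[4],w))
    return out
def crop(c,x,y,w,h,k,name,pts=None):
    im=cv2.resize(c['frame'][y:y+h,x:x+w],None,fx=k,fy=k,interpolation=cv2.INTER_CUBIC)[...,::-1].copy()
    if pts is not None:
        for q in pts: cv2.circle(im,tuple(int(round((a-b+.5)*k)) for a,b in zip(q,(x,y))),2,(0,255,0),-1)
    cv2.imwrite('pics/'+name+'.png',im)
E
python3 - <<'E'
from h import *
t=cams.capture('top');s=cams.capture('side')
for m,a,r,n,_ in tubes(t):print('tube',m.round(4),round(a,1),np.round(r),n)
for n,c in(('top',t),('side',s)):
  for ce,st,p in blobs(c,(3,110,50),(20,255,255),8):print(n,ce.round(1),st[:5])
crop(t,175,95,175,130,4.5,'tc')
crop(s,240,140,175,130,4.5,'sc')
E
```

```text
tube [ 0.8491 -0.154 ] 71.7 [75. 79.] 626
tube [0.8555 0.0452] 87.9 [60. 62.] 394
tube [0.5985 0.335 ] 88.3 [97. 31.] 451
tube [0.5203 0.3452] 92.3 [31. 96.] 448
tube [0.4424 0.3371] 88.7 [93. 28.] 454
tube [0.3616 0.3455] 85.1 [97. 31.] 473
top [323.2  56.2] [310  39  29  32 622]
top [246.7  54.4] [235  41  24  25 420]
top [243.5  73.3] [239  71  10   4  10]
top [314.8  78.2] [307  71  18  11  28]
top [393.2 153.2] [392 147   4  13  29]
top [417.4 152.6] [412 146  10  15  64]
top [134.5 154.3] [116 148  39  13 454]
top [419.  176.9] [413 170  11  14  63]
top [394.6 177.8] [394 172   3  12  23]
top [130.5 184.9] [112 178  39  15 453]
top [420.3 201. ] [414 195  11  13  63]
top [395.7 201.9] [395 196   3  12  24]
top [133.7 215.5] [115 210  39  12 456]
top [421.5 224.2] [416 218  10  13  61]
top [396.8 224.6] [396 220   3  11  22]
top [130.3 247.8] [111 241  40  15 484]
side [227.  38.] [227  34   1   9   9]
side [229.  74.] [229  69   1  11  11]
side [230.   90.5] [230  85   1  12  12]
side [231. 110.] [231 106   1   9   9]
side [372.3 147.8] [ 321  126   91   51 1791]
side [429.8 180.1] [415 157  29  39 723]
side [248.2 173.8] [238 166  22  17 202]
side [226.2 181.5] [216 174  22  17 214]
side [206.6 190.9] [197 183  21  18 209]
side [181.6 199.2] [173 191  20  19 203]
side [423.8 217.1] [412 211  26  11 140]
side [421.2 235.9] [419 226   8  20  67]
side [406.6 246. ] [404 236   9  21  77]
side [445.4 244.6] [440 237  13  17  98]
side [391.2 256.6] [388 247  11  21  87]
side [430.2 256.3] [425 248  12  17  68]
side [375.2 267.8] [371 258  12  22  86]
side [414.2 268.8] [409 261  12  16  69]
side [382.5 268. ] [382 266   2   5   8]
side [398.6 280.2] [393 272  13  17  79]
```

View pics/tc.png

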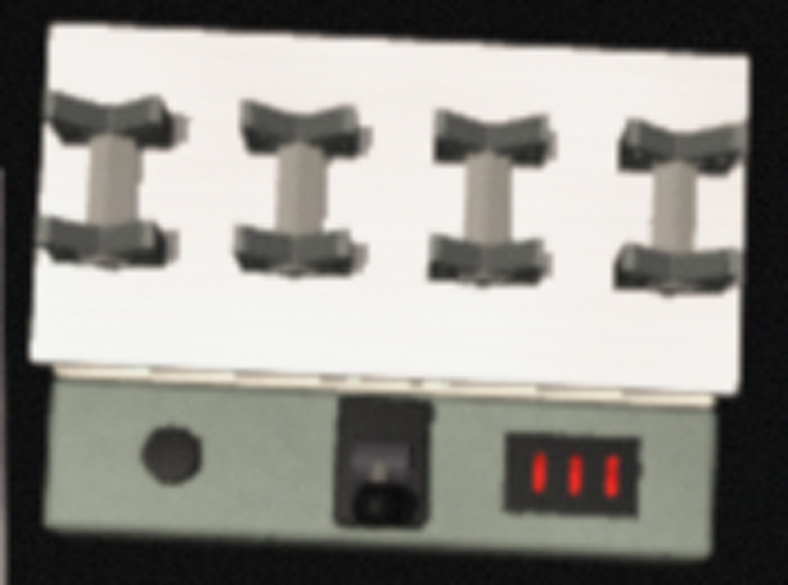

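View pics/sc.png

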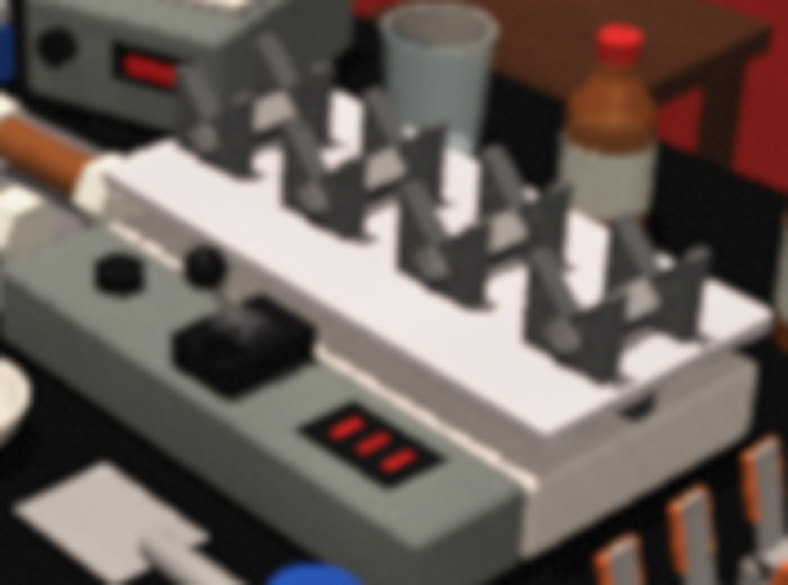

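The crops show the V-blocks (far-edge centres in the top crop at (105,95), (298,103), (491,113), (683,123)), the clip bars between them and the lever ball at (383,500), leaning towards the robot (off). I now fit the row and the clips.

```bash
python3 - <<'E'
from h import *
from scipy.optimize import least_squares
t=cams.capture('top');s=cams.capture('side')
T=lambda p:np.array(p,float)/4.5+[175,95]-.5
obs=[(105,95),(298,103),(491,113),(683,123),(293,230),(488,239),(677,249)]
mod=[(.04,.3),(.04,.2),(.04,.1),(.04,0),(-.025,.2),(-.025,.1),(-.025,0)]
def W(p,m):
    c,q=np.cos(p[2]),np.sin(p[2]);m=np.array(m);return np.c_[p[0]+c*m[:,0]-q*m[:,1],p[1]+q*m[:,0]+c*m[:,1],np.full(len(m),.147)]
f=lambda p:(proj(t,W(p,mod))-np.array([T(o) for o in obs])).ravel()
r=least_squares(f,[.6,-.1,0]);p=r.x;print('row',p,np.degrees(p[2]),np.abs(r.fun).max())
cr=W(p,[(0,.1*i) for i in range(4)]);print(cr.round(4))
P=[]
for i in range(4):
  for x in(-.04,-.025,.025,.04):
    for y in(-.024,.024):P.append(W(p,[(x,.1*i+y)])[0])
  for x in(-.025,.025):
    q=W(p,[(x,.1*i)])[0];q[2]=.125;P.append(q)
crop(t,175,95,175,130,4.5,'tc2',proj(t,P));crop(s,240,140,175,130,4.5,'sc2',proj(s,P))
print('ball',onz(t,T((383,500)),.1355),'from side',onz(s,np.array([205,268])/4.5+[240,140]-.5,.1355))
# clips
for L,Rr,st in(((393.2,153.2),(417.4,152.6),(412,10)),((394.6,177.8),(419,176.9),(413,11)),((395.7,201.9),(420.3,201),(414,11)),((396.8,224.6),(421.5,224.2),(416,10))):
    print('clip L',(onz(t,L,.133)-[0,.0285,0])[:2].round(4),'R',(onz(t,(st[0]+st[1]-.5,Rr[1]),.15)+[0,.0325,0])[:2].round(4))
E
python3 -c "
import cv2,numpy as np
cv2.imwrite('pics/both.png',cv2.resize(np.vstack([cv2.imread('pics/tc2.png'),cv2.imread('pics/sc2.png')]),None,fx=.51,fy=.51,interpolation=cv2.INTER_AREA))"
```

```text
row [ 0.60269045 -0.13889162 -0.06773919] -3.8811697995972336 0.6747755535129727
[[ 0.6027 -0.1389  0.147 ]
 [ 0.6095 -0.0391  0.147 ]
 [ 0.6162  0.0606  0.147 ]
 [ 0.623   0.1604  0.147 ]]
ball [0.45163631 0.01813799 0.1355    ] from side [0.45434558 0.02435252 0.1355    ]
clip L [ 0.5693 -0.3265] R [ 0.566  -0.3264]
clip L [ 0.5109 -0.3274] R [ 0.5092 -0.3284]
clip L [ 0.4542 -0.3276] R [ 0.4533 -0.3281]
clip L [ 0.4012 -0.328 ] R [ 0.4   -0.328]
```

View pics/both.png

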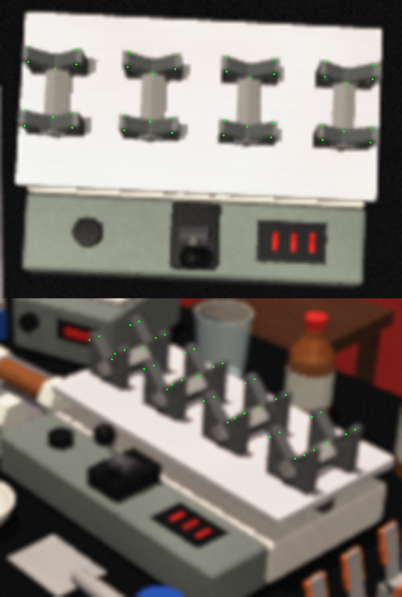

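The overlay fits the row in the top view and matches it within a few mm in the side view. Moving now: turn, then go above the tube at (0.60, 0.335).

```bash
cat >> h.py <<'E'
def go(x,y,z,yaw,yaw0=None,p0=None):
    s=ctrl.state();q=s['ee_rot'];p=s['eef_pos'] if p0 is None else np.array(p0)
    y0=np.degrees(np.arctan2(2*(q[0]*q[1]+q[2]*q[3]),1-2*(q[1]**2+q[2]**2))) if yaw0 is None else yaw0
    a=np.radians(yaw);d=np.array([x,y,z])-p
    print('t %.2f p %s yaw %.1f J7 %.2f F %s w %.4f'%(s['time_s'],p.round(4),y0,s['joint_positions'][6],s['force'].round(1),s['gripper_width']),
    '| turn %.2f  shift x %.2f y %.2f z %.2f'%(-((yaw-y0+180)%360-180)/10,(d[0]*np.cos(a)+d[1]*np.sin(a))/.03,(d[0]*np.sin(a)-d[1]*np.cos(a))/.03,-d[2]/.03))
E
python3 -c "
from h import *
go(.5985,.335,.1,-1.7)"
```

```text
t 0.30 p [0.2361 0.6054 0.2449] yaw 68.7 J7 -0.21 F [-0.3  0.2  0.6] w 0.0854 | turn 7.04  shift x 12.34 y 8.65 z 4.83
```

apply_moves(
  series=[0,0,0,1,0,0,0,1,0,0,0,1,0,0,0,1,0,0,0,1,0,0,0,1,0,0,0,1,0,0,0,0],
  grip=0.65,
  newtons=50,
)

```text
time_s: 1.3
eef_pos: [0.2359, 0.6056, 0.2453]
ee_rot: [1.0, -0.01, 0.0, 0.0]
force: [1.2, -0.1, 0.1]
gripper_width: 0.0557
```

```bash
python3 -c "
from h import *
go(.5985,.335,.1,-1.7)"
```

```text
t 1.30 p [0.2359 0.6056 0.2453] yaw -1.2 J7 -1.33 F [ 1.2 -0.1  0.1] w 0.0557 | turn 0.05  shift x 12.35 y 8.66 z 4.84
```

apply_moves(
  series=[0.95,0.67,0.37,0,0.95,0.67,0.37,0,0.95,0.67,0.37,0,0.95,0.67,0.37,0,0.95,0.67,0.37,0,0.95,0.67,0.37,0,0.95,0.67,0.37,0,0.95,0.67,0.37,0,0.95,0.67,0.37,0,0.95,0.67,0.37,0,0.95,0.67,0.37,0,0.95,0.67,0.37,0,0.95,0.65,0.37,0.05,0,0,0,0,0,0,0,0],
)

```text
time_s: 3.18
eef_pos: [0.6, 0.3371, 0.1008]
ee_rot: [1.0, -0.015, -0.0, -0.0]
force: [-1.0, -0.9, -0.3]
gripper_width: 0.0555
```

```bash
python3 -c "
from h import *
t=cams.capture('top')
for m,a,r,n,_ in tubes(t):
    if m[1]>.2 and n>60:print('tube',m.round(4),round(a,1),n)
go(.5985,.335,.025,-1.7);crop(t,95,120,140,105,5,'g1')"
```

```text
tube [0.5991 0.3201] 88.2 358
tube [0.5219 0.3217] 84.7 229
t 3.23 p [0.5996 0.338  0.1011] yaw -1.6 J7 -0.62 F [ 0.3 -0.   0. ] w 0.0553 | turn 0.01  shift x -0.03 y 0.10 z 2.54
```

View pics/g1.png

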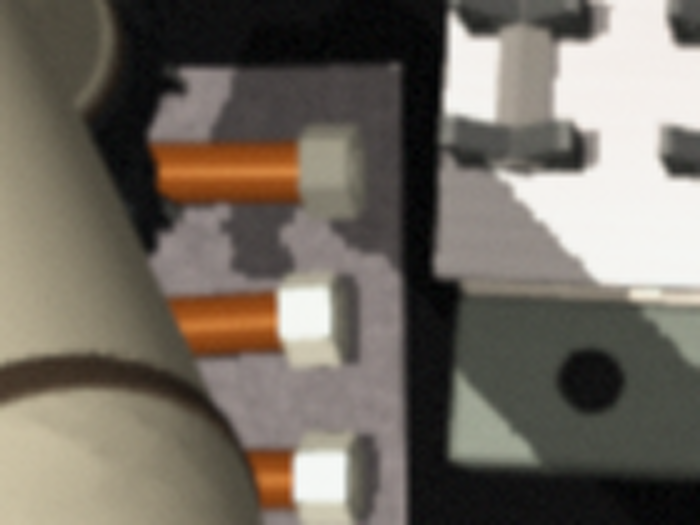

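The forearm hides the gripper at about (80,200). The far tube (centre about (230,172)) has not moved. I descend and grip it.

apply_moves(
  series=[0,0.1,0.6,0,0,0,0.6,0,0,0,0.6,0,0,0,0.5,0,0,0,0.24,0,0,0,0,0],
)

```text
time_s: 3.98
eef_pos: [0.6001, 0.3334, 0.0239]
ee_rot: [1.0, -0.016, -0.001, 0.0]
force: [-0.1, -1.0, 0.7]
gripper_width: 0.0558
```

apply_moves(
  series=[0,0,0,0,0,0,0,0,0,0,0,0,0,0,0,0,0,0,0,0,0,0,0,0],
  grip=0,
)

```text
time_s: 4.72
eef_pos: [0.6014, 0.334, 0.026]
ee_rot: [1.0, -0.016, 0.001, -0.001]
force: [-0.9, -0.2, 5.3]
gripper_width: 0.0304
```

apply_moves(
  series=[0,0,-0.8,0,0,0,-1,0,0,0,-1,0,0,0,-1,-1,0,0,-1,-1,0,0,-1,-1,0,0,-1,-1,0,0,0,-1,0,0,0,-1,0,0,0,-1,0,0,0,-1,0,0,0,-0.77,0,0,0,0],
)

```text
time_s: 6.35
eef_pos: [0.6003, 0.3331, 0.2295]
ee_rot: [0.732, 0.681, -0.0, 0.0]
force: [0.1, -0.2, -1.2]
gripper_width: 0.0303
```

```bash
python3 -c "
from h import *
go(.6027,-.1389,.225,86.1)"
```

```text
t 6.35 p [0.6003 0.3331 0.2295] yaw 85.8 J7 0.77 F [ 0.1 -0.2 -1.2] w 0.0303 | turn -0.03  shift x -15.69 y 1.15 z 0.15
```

apply_moves(
  series=[-0.98,0.07,0,0,-0.98,0.07,0,0,-0.98,0.07,0,0,-0.98,0.07,0,0,-0.98,0.07,0,0,-0.98,0.07,0,0,-0.98,0.07,0,0,-0.98,0.07,0,0,-0.98,0.07,0,0,-0.98,0.07,0,0,-0.98,0.07,0,0,-0.98,0.07,0,0,-0.98,0.07,0,0,-0.98,0.07,0,0,-0.98,0.07,0,0,-0.98,0.07,0,0,0,0,0,0,0,0,0,0],
)

```text
time_s: 8.6
eef_pos: [0.6003, -0.1371, 0.2291]
ee_rot: [0.732, 0.681, 0.0, -0.0]
force: [0.0, 0.3, -1.1]
gripper_width: 0.0303
```

```bash
python3 -c "
from h import *
go(.6027,-.1389,.151,86.1)
t=cams.capture('top')
crop(t,230,70,160,120,5,'g2')"
```

```text
t 8.60 p [ 0.6003 -0.1371  0.2291] yaw 85.8 J7 1.55 F [ 0.   0.3 -1.1] w 0.0303 | turn -0.03  shift x -0.06 y 0.08 z 2.60
```

View pics/g2.png

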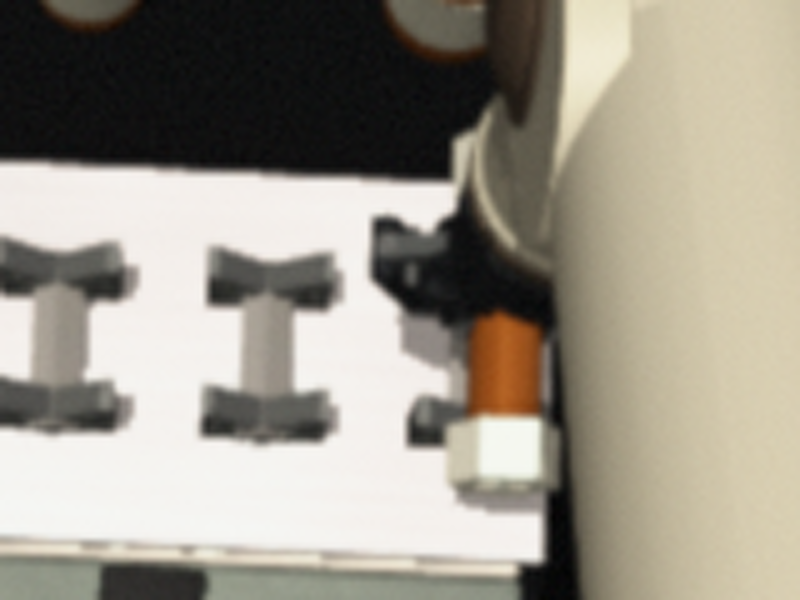

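The tube hangs over cradle 1: glass at (505,365), near cap at (497,455). I lower it.

apply_moves(
  series=[-0.06,0.08,0.6,0,0,0,0.6,0,0,0,0.6,0,0,0,0.4,0,0,0,0.3,0,0,0,0.1,0,0,0,0,0],
)

```text
time_s: 9.52
eef_pos: [0.603, -0.1398, 0.1511]
ee_rot: [0.732, 0.681, 0.0, 0.0]
force: [-0.7, -0.8, -1.0]
gripper_width: 0.0308
```

```bash
python3 -c "
from h import *
t=cams.capture('top');print(onz(t,(329.4,167.4),.229+.01))
go(.6027,-.1389,.149,86.1)"
```

```text
[ 0.51947788 -0.13119965  0.239     ]
t 9.57 p [ 0.6031 -0.14    0.1513] yaw 85.9 J7 1.53 F [ 0.7  0.5 -1.3] w 0.0304 | turn -0.02  shift x 0.04 y -0.01 z 0.08
```

apply_moves(
  series=[0,0.1,0.05,0,0,0,0.05,0,0,0,0.05,0,0,0,0,0],
)

```text
time_s: 10.07
eef_pos: [0.6068, -0.1386, 0.149]
ee_rot: [0.732, 0.682, 0.001, 0.0]
force: [-5.4, 4.1, 13.8]
gripper_width: 0.0303
```

apply_moves(
  series=[0,0,0,0,0,0,0,0,0,0,0,0,0,0,0,0],
  grip=0.65,
)

```text
time_s: 10.58
eef_pos: [0.6055, -0.1405, 0.146]
ee_rot: [0.732, 0.681, -0.0, -0.0]
force: [0.6, -0.9, 0.3]
gripper_width: 0.0553
```

apply_moves(
  series=[0,0,-0.6,0,0,0,-1,0,0,0,-1,0,0.9,0,0,1,0.9,0,0,1,0.9,0,0,1,0.8,0,0,1,0.7,0,0,1,0.6,0,0,1,0.5,0,0,1,0.5,0,0,1,0.4,0,0,0.7,0,0,0,0],
)

```text
time_s: 12.2
eef_pos: [0.7084, -0.0044, 0.2253]
ee_rot: [1.0, -0.009, 0.001, -0.0]
force: [0.1, -0.3, 0.3]
gripper_width: 0.0555
```

```bash
python3 -c "
from h import *
t=cams.capture('top')
for m,a,r,n,_ in tubes(t):
    if n>60:print('tube',m.round(4),round(a,1),n)
go(.5203,.3452,.1,2.3)
crop(t,95,80,240,180,3.3,'g3')"
```

```text
tube [ 0.8491 -0.1545] 63.2 617
tube [0.8606 0.0668] 2.5 104
tube [ 0.6427 -0.159 ] 1.2 424
tube [0.5203 0.3451] 92.2 449
tube [0.4424 0.3371] 88.7 454
tube [0.3616 0.3455] 85.3 473
t 12.25 p [ 0.7078 -0.0047  0.2251] yaw -0.9 J7 -0.06 F [-0.7  0.4 -0.8] w 0.0552 | turn -0.32  shift x -5.78 y -11.91 z 4.17
```

View pics/g3.png

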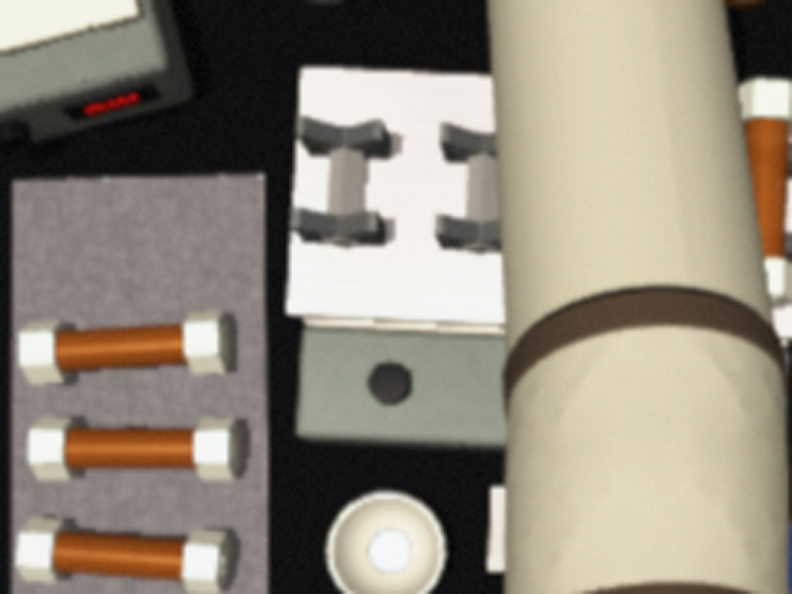

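The tube lies parallel in cradle 1 (cap at (768,100)). The other three are unmoved on the mat. Next tube.

apply_moves(
  series=[0,0,0,-0.32,-0.48,-0.99,0.2,0,-0.48,-0.99,0.2,0,-0.48,-0.99,0.2,0,-0.48,-0.99,0.2,0,-0.48,-0.99,0.2,0,-0.48,-0.99,0.2,0,-0.48,-0.99,0.2,0,-0.48,-0.99,0.2,0,-0.48,-0.99,0.2,0,-0.48,-0.99,0.8,0,-0.48,-0.99,0.8,0,-0.48,-0.99,0.8,0,0,0,0,0,0,0,0,0],
)

```text
time_s: 14.12
eef_pos: [0.5224, 0.3441, 0.0989]
ee_rot: [1.0, 0.019, 0.0, 0.0]
force: [0.5, -0.4, 0.2]
gripper_width: 0.0552
```

```bash
python3 -c "
from h import *
t=cams.capture('top')
for m,a,r,n,w in tubes(t,.147):
    if n>60 and abs(m[1])<.2:print('tube@.147',m.round(4),round(a,1),n,w.min(0),w.max(0))
go(.5203,.344,.024,2.3)"
```

```text
tube@.147 [ 0.7954 -0.1367] 71.6 627 [ 0.7620512  -0.17143219] [ 0.83629095 -0.10554218]
tube@.147 [0.8011 0.0411] 88.0 394 [0.77653329 0.01460922] [0.83132825 0.06812329]
tube@.147 [ 0.6057 -0.138 ] 175.9 541 [ 0.55763763 -0.15481557] [ 0.65343734 -0.11986384]
t 14.18 p [0.5231 0.3437 0.0993] yaw 2.1 J7 -0.66 F [0.7 0.2 0.8] w 0.0553 | turn -0.02  shift x -0.09 y -0.02 z 2.51
```

apply_moves(
  series=[-0.09,0,0.6,0,0,0,0.6,0,0,0,0.6,0,0,0,0.5,0,0,0,0.2,0,0,0,0,0],
)

```text
time_s: 14.92
eef_pos: [0.5189, 0.3446, 0.0226]
ee_rot: [1.0, 0.018, -0.0, 0.0]
force: [-0.9, 0.1, -0.5]
gripper_width: 0.0557
```

apply_moves(
  series=[0,0,0,0,0,0,0,0,0,0,0,0,0,0,0,0,0,0,0,0],
  grip=0,
)

```text
time_s: 15.55
eef_pos: [0.5202, 0.3453, 0.0244]
ee_rot: [1.0, 0.018, 0.001, -0.001]
force: [0.5, -0.2, 6.3]
gripper_width: 0.0303
```

apply_moves(
  series=[0,0,-0.8,0,0,0,-1,0,0,0,-1,0,0,0,-1,-1,0,0,-1,-1,0,0,-1,-1,0,0,-1,-1,0,0,0,-1,0,0,0,-1,0,0,0,-1,0,0,0,-1,0,0,0,-0.4,0,0,0,0],
)

```text
time_s: 17.18
eef_pos: [0.5186, 0.3441, 0.2265]
ee_rot: [0.731, 0.682, -0.001, -0.0]
force: [-0.5, 0.2, -2.3]
gripper_width: 0.0308
```

```bash
python3 -c "
from h import *
go(.6095,-.0391,.225,86.1)"
```

```text
t 17.18 p [0.5186 0.3441 0.2265] yaw 86.1 J7 0.69 F [-0.5  0.2 -2.3] w 0.0308 | turn -0.00  shift x -12.54 y 3.89 z 0.05
```

apply_moves(
  series=[-0.96,0.3,0,0,-0.96,0.3,0,0,-0.96,0.3,0,0,-0.96,0.3,0,0,-0.96,0.3,0,0,-0.96,0.3,0,0,-0.96,0.3,0,0,-0.96,0.3,0,0,-0.96,0.3,0,0,-0.96,0.3,0,0,-0.96,0.3,0,0,-0.96,0.3,0,0,-0.96,0.3,0,0,0,0,0,0,0,0,0,0],
)

```text
time_s: 19.05
eef_pos: [0.61, -0.0359, 0.2269]
ee_rot: [0.731, 0.682, -0.0, -0.001]
force: [-0.0, 0.6, -1.9]
gripper_width: 0.0302
```

```bash
python3 -c "
from h import *
go(.6095,-.0391,.149,86.1)"
```

```text
t 19.05 p [ 0.61   -0.0359  0.2269] yaw 86.1 J7 1.38 F [-0.   0.6 -1.9] w 0.0302 | turn -0.00  shift x -0.11 y -0.01 z 2.60
```

apply_moves(
  series=[-0.1,0,0.6,0,0,0,0.6,0,0,0,0.6,0,0,0,0.4,0,0,0,0.25,0,0,0,0.1,0,0,0,0.07,0,0,0,0,0],
)

```text
time_s: 20.05
eef_pos: [0.6106, -0.0398, 0.1491]
ee_rot: [0.731, 0.683, 0.0, 0.0]
force: [-0.5, -1.0, -2.9]
gripper_width: 0.0299
```

apply_moves(
  series=[0,0,0,0,0,0,0,0,0,0,0,0,0,0,0,0],
  grip=0.65,
)

```text
time_s: 20.55
eef_pos: [0.6104, -0.0398, 0.1488]
ee_rot: [0.731, 0.683, 0.0, 0.0]
force: [0.1, 0.2, 0.1]
gripper_width: 0.0555
```

apply_moves(
  series=[0,0,-0.6,0,0,0,-1,0,0,0,-1,0,0.9,0,0,1,0.9,-0.2,0,1,0.9,-0.3,0,1,0.8,-0.5,0,1,0.7,-0.7,0,1,0.6,-0.8,0,1,0.5,-0.8,0,1,0.3,-0.9,0,1,0.1,-0.9,0,0.5,0,0,0,0],
)

```text
time_s: 22.18
eef_pos: [0.6198, 0.2189, 0.228]
ee_rot: [1.0, 0.012, 0.0, -0.001]
force: [0.6, -0.2, -0.2]
gripper_width: 0.0554
```

```bash
python3 -c "
from h import *
t=cams.capture('top')
for z in (.024,.147):
  for m,a,r,n,_ in tubes(t,z):
    if n>60:print(z,'tube',m.round(4),round(a,1),n)
go(.4424,.3371,.1,-1.3)"
```

```text
0.024 tube [ 0.8489 -0.154 ] 71.7 627
0.024 tube [0.8555 0.0453] 88.9 395
0.024 tube [ 0.6427 -0.0451] 176.4 549
0.024 tube [ 0.6364 -0.1555] 176.0 542
0.024 tube [0.3632 0.3733] 72.2 197
0.147 tube [ 0.7954 -0.1367] 71.7 627
0.147 tube [0.8012 0.0411] 88.9 395
0.147 tube [ 0.6114 -0.0396] 176.4 549
0.147 tube [ 0.6058 -0.138 ] 176.0 542
0.147 tube [0.362  0.3337] 72.2 197
t 22.23 p [0.6203 0.2163 0.2277] yaw 1.3 J7 -0.40 F [ 1.2 -0.3 -0.8] w 0.0557 | turn 0.26  shift x -6.02 y -3.89 z 4.26
```

apply_moves(
  series=[0,0,0,0.26,-0.86,-0.55,0.3,0,-0.86,-0.55,0.3,0,-0.86,-0.55,0.3,0,-0.86,-0.55,0.8,0,-0.86,-0.55,0.8,0,-0.86,-0.55,0.8,0,-0.86,-0.56,0.8,0,0,0,0,0,0,0,0,0],
)

```text
time_s: 23.48
eef_pos: [0.4447, 0.3342, 0.1045]
ee_rot: [1.0, -0.014, 0.001, 0.0]
force: [-0.2, -0.6, 0.5]
gripper_width: 0.0559
```

```bash
python3 -c "
from h import *
t=cams.capture('top');s=cams.capture('side')
for m,a,r,n,_ in tubes(t):
    if n>60 and m[1]>.2:print('tube',m.round(4),round(a,1),n)
for m,a,r,n,_ in tubes(s):
    if n>60 and m[1]>.2:print('side',m.round(4),round(a,1),n)
go(.4424,.3371,.024,-1.3)"
```

```text
tube [0.442  0.3217] 89.6 330
tube [0.3613 0.3351] 82.1 370
side [0.4377 0.3378] 79.0 203
side [0.3577 0.3496] 75.5 195
t 23.57 p [0.4452 0.3343 0.1048] yaw -1.6 J7 -0.81 F [-0.  -0.4  0. ] w 0.0559 | turn -0.03  shift x -0.10 y -0.09 z 2.69
```

apply_moves(
  series=[-0.1,-0.09,0.6,0,0,0,0.6,0,0,0,0.6,0,0,0,0.5,0,0,0,0.3,0,0,0,0,0],
)

```text
time_s: 24.32
eef_pos: [0.4395, 0.3378, 0.0248]
ee_rot: [1.0, -0.013, -0.001, 0.0]
force: [-0.0, 0.3, 0.3]
gripper_width: 0.0554
```

apply_moves(
  series=[0,0,0,0,0,0,0,0,0,0,0,0,0,0,0,0,0,0,0,0],
  grip=0,
)

```text
time_s: 24.95
eef_pos: [0.4408, 0.3387, 0.0267]
ee_rot: [1.0, -0.013, 0.001, -0.001]
force: [0.6, -0.4, 5.5]
gripper_width: 0.0306
```

apply_moves(
  series=[0,0,-0.8,0,0,0,-1,0,0,0,-1,0,0,0,-1,-1,0,0,-1,-1,0,0,-1,-1,0,0,-1,-1,0,0,0,-1,0,0,0,-1,0,0,0,-1,0,0,0,-1,0,0,0,-0.77,0,0,0,0],
)

```text
time_s: 26.58
eef_pos: [0.4395, 0.3376, 0.2291]
ee_rot: [0.731, 0.683, -0.001, -0.0]
force: [0.0, 0.3, -1.7]
gripper_width: 0.0305
```

```bash
python3 -c "
from h import *
go(.6162,.0606,.225,86.1)"
```

```text
t 26.57 p [0.4395 0.3376 0.2291] yaw 86.1 J7 0.64 F [ 0.   0.3 -1.7] w 0.0305 | turn 0.00  shift x -8.81 y 6.50 z 0.14
```

apply_moves(
  series=[-0.89,0.65,0,0,-0.89,0.65,0,0,-0.89,0.65,0,0,-0.89,0.65,0,0,-0.89,0.65,0,0,-0.89,0.65,0,0,-0.89,0.65,0,0,-0.89,0.65,0,0,-0.89,0.65,0,0,-0.89,0.65,0,0,0,0,0,0,0,0,0,0],
)

```text
time_s: 28.08
eef_pos: [0.6162, 0.0595, 0.2292]
ee_rot: [0.731, 0.683, -0.0, -0.001]
force: [-0.9, 1.1, -0.6]
gripper_width: 0.0305
```

```bash
python3 -c "
from h import *
go(.6162,.0606,.150,86.1)"
```

```text
t 28.07 p [0.6162 0.0595 0.2292] yaw 86.1 J7 1.23 F [-0.9  1.1 -0.6] w 0.0305 | turn 0.00  shift x 0.04 y -0.00 z 2.64
```

apply_moves(
  series=[0.04,0,0.6,0,0,0,0.6,0,0,0,0.6,0,0,0,0.4,0,0,0,0.25,0,0,0,0.1,0,0,0,0.07,0,0,0,0,0],
)

```text
time_s: 29.08
eef_pos: [0.6173, 0.06, 0.1515]
ee_rot: [0.73, 0.683, 0.0, 0.0]
force: [-0.5, 0.7, -2.3]
gripper_width: 0.0301
```

apply_moves(
  series=[0,0,0,0,0,0,0,0,0,0,0,0,0,0,0,0],
  grip=0.65,
)

```text
time_s: 29.58
eef_pos: [0.617, 0.06, 0.1512]
ee_rot: [0.73, 0.683, 0.0, 0.0]
force: [0.2, 0.4, -0.0]
gripper_width: 0.0557
```

apply_moves(
  series=[0,0,-0.6,0,0,0,-1,0,0,0,-1,0,0.9,0,0,1,0.9,-0.2,0,1,0.9,-0.3,0,1,0.8,-0.5,0,1,0.5,-0.7,0,1,0.1,-0.8,0,1,0,-0.3,0,1,-0.2,0,0,1,-0.2,0,0,0.1,0,0,0,0],
)

```text
time_s: 31.2
eef_pos: [0.5905, 0.2235, 0.2299]
ee_rot: [0.999, 0.047, 0.0, -0.0]
force: [0.2, -0.0, -0.4]
gripper_width: 0.0556
```

```bash
python3 -c "
from h import *
t=cams.capture('top');s=cams.capture('side')
for z in (.024,.147):
  for m,a,r,n,_ in tubes(t,z):
    if n>60:print(z,'tube',m.round(4),round(a,1),n)
for m,a,r,n,_ in tubes(s):
    if n>60 and m[1]>.2:print('side',m.round(4),round(a,1),n)
go(.3616,.3455,.1,-4.9)"
```

```text
0.024 tube [ 0.8489 -0.1539] 71.1 625
0.024 tube [0.8554 0.0452] 87.0 395
0.024 tube [0.651  0.0659] 175.5 549
0.024 tube [ 0.6428 -0.0451] 176.5 548
0.024 tube [ 0.6364 -0.1555] 176.0 542
0.147 tube [ 0.7953 -0.1367] 71.1 625
0.147 tube [0.8012 0.0411] 87.0 395
0.147 tube [0.6188 0.0595] 175.5 549
0.147 tube [ 0.6115 -0.0396] 176.5 548
0.147 tube [ 0.6058 -0.138 ] 176.0 542
side [0.8011 0.209 ] 8.1 277
side [0.3576 0.3495] 75.4 196
t 31.30 p [0.591  0.2233 0.2296] yaw 5.3 J7 -0.35 F [ 0.1 -0.1 -1. ] w 0.0559 | turn 1.02  shift x -7.97 y -3.40 z 4.32
```

apply_moves(
  series=[0,0,0,1,-0.88,-0.38,0.3,0,-0.88,-0.38,0.3,0,-0.88,-0.38,0.3,0,-0.88,-0.38,0.3,0,-0.88,-0.38,0.3,0,-0.88,-0.38,0.8,0,-0.88,-0.38,0.8,0,-0.88,-0.38,0.8,0,-0.88,-0.38,0.4,0,0,0,0,0,0,0,0,0],
)

```text
time_s: 32.8
eef_pos: [0.3637, 0.3456, 0.1005]
ee_rot: [0.999, -0.042, 0.0, -0.0]
force: [0.4, -0.7, 0.3]
gripper_width: 0.0556
```

```bash
python3 -c "
from h import *
t=cams.capture('top')
for m,a,r,n,_ in tubes(t):
    if n>60 and m[1]>.2:print('tube',m.round(4),round(a,1),n)
go(.3616,.3455,.025,-4.9)"
```

```text
tube [0.36   0.3303] 84.3 349
t 32.85 p [0.3641 0.3454 0.1007] yaw -4.9 J7 -0.98 F [0.9 0.9 0.2] w 0.0557 | turn 0.00  shift x -0.08 y 0.00 z 2.52
```

apply_moves(
  series=[-0.08,0,0.6,0,0,0,0.6,0,0,0,0.6,0,0,0,0.5,0,0,0,0.2,0,0,0,0,0],
)

```text
time_s: 33.6
eef_pos: [0.3604, 0.3456, 0.025]
ee_rot: [0.999, -0.042, -0.0, 0.0]
force: [-0.3, -0.2, 0.4]
gripper_width: 0.0555
```

apply_moves(
  series=[0,0,0,0,0,0,0,0,0,0,0,0,0,0,0,0,0,0,0,0],
  grip=0,
)

```text
time_s: 34.22
eef_pos: [0.3608, 0.3463, 0.026]
ee_rot: [0.999, -0.042, 0.001, -0.001]
force: [-0.2, -0.5, 6.6]
gripper_width: 0.0302
```

apply_moves(
  series=[0,0,-0.8,0,0,0,-1,0,0,0,-1,0,0,0,-1,-1,0,0,-1,-1,0,0,-1,-1,0,0,-1,-1,0,0,0,-1,0,0,0,-1,0,0,0,-1,0,0,0,-1,0,0,0,-1,0,0,0,-0.1,0,0,0,0],
)

```text
time_s: 35.98
eef_pos: [0.36, 0.3456, 0.229]
ee_rot: [0.731, 0.682, -0.0, -0.0]
force: [-0.3, 0.2, -0.9]
gripper_width: 0.0302
```

```bash
python3 -c "
from h import *
go(.6235,.1597,.225,86.1)"
```

```text
t 35.98 p [0.36   0.3456 0.229 ] yaw 86.0 J7 0.57 F [-0.3  0.2 -0.9] w 0.0302 | turn -0.01  shift x -5.58 y 9.19 z 0.13
```

apply_moves(
  series=[-0.56,0.92,0,0,-0.56,0.92,0,0,-0.56,0.92,0,0,-0.56,0.92,0,0,-0.56,0.92,0,0,-0.56,0.92,0,0,-0.56,0.92,0,0,-0.56,0.92,0,0,-0.56,0.92,0,0,-0.56,0.92,0,0,0,0,0,0,0,0,0,0],
)

```text
time_s: 37.48
eef_pos: [0.6237, 0.1604, 0.2286]
ee_rot: [0.731, 0.683, -0.0, -0.001]
force: [-1.0, 0.0, -0.6]
gripper_width: 0.0303
```

```bash
python3 -c "
from h import *
go(.6235,.1597,.150,86.1)"
```

```text
t 37.48 p [0.6237 0.1604 0.2286] yaw 86.1 J7 1.10 F [-1.   0.  -0.6] w 0.0303 | turn 0.00  shift x -0.02 y -0.01 z 2.62
```

apply_moves(
  series=[-0.02,0,0.6,0,0,0,0.6,0,0,0,0.6,0,0,0,0.4,0,0,0,0.25,0,0,0,0.1,0,0,0,0.07,0,0,0,0,0],
)

```text
time_s: 38.48
eef_pos: [0.6247, 0.1595, 0.151]
ee_rot: [0.73, 0.683, 0.0, 0.0]
force: [-0.6, -0.1, -1.8]
gripper_width: 0.0304
```

apply_moves(
  series=[0,0,0,0,0,0,0,0,0,0,0,0,0,0,0,0],
  grip=0.65,
)

```text
time_s: 38.98
eef_pos: [0.6244, 0.1592, 0.1506]
ee_rot: [0.73, 0.683, 0.0, 0.0]
force: [1.4, -0.3, -0.4]
gripper_width: 0.0553
```

apply_moves(
  series=[0,0,-0.6,0,0,0,-1,0,0,0,-1,0,-1,0,0,-0.44,-1,-0.1,0,0,-1,-0.1,0,0,-1,-0.1,0,0,-1,-0.1,0,0,-1,-0.1,0,0,-1,-0.1,0,0,-1,-0.1,0,0,-1,-0.1,0,0,-1,-0.1,0,0,-1,-0.1,0,0,-1,-0.1,0,0,-1,-0.1,0,0,-1,-0.1,0,0,0,0,0,0],
  grip=1,
)

```text
time_s: 41.22
eef_pos: [0.5866, -0.2651, 0.2297]
ee_rot: [0.705, 0.709, -0.001, 0.001]
force: [-1.4, -0.2, -0.7]
gripper_width: 0.0856
```

```bash
python3 -c "
from h import *
t=cams.capture('top');s=cams.capture('side')
for m,a,r,n,_ in tubes(t,.147):
    if n>60:print('tube',m.round(4),round(a,1),n)
for ce,st,p in blobs(t,(3,110,50),(20,255,255),8):
    if ce[0]>385:print(ce.round(1),st)
go(.5675,-.3267,.2,90.5)
crop(t,160,90,280,150,2.8,'g4');crop(s,220,140,240,180,3.3,'g5')"
```

```text
tube [ 0.7955 -0.1368] 71.5 625
tube [0.8012 0.0411] 87.7 393
tube [0.6258 0.1578] 176.1 553
tube [0.6191 0.059 ] 176.5 541
tube [ 0.6115 -0.0396] 176.5 548
tube [ 0.6058 -0.138 ] 176.0 542
[393.6 153.9] [392 147   4  14  31]
[415.7 148.2] [412 146   8   5  17]
[415. 158.] [412 157   7   3  15]
[394.7 177.8] [394 172   3  12  26]
[395.8 201.9] [395 197   3  11  24]
[397.3 225.2] [396 220   4  11  23]
t 41.33 p [ 0.5877 -0.2608  0.2294] yaw 90.6 J7 1.89 F [0.3 0.3 0.3] w 0.0852 | turn 0.01  shift x -2.19 y -0.69 z 0.98
```

View pics/g5.png

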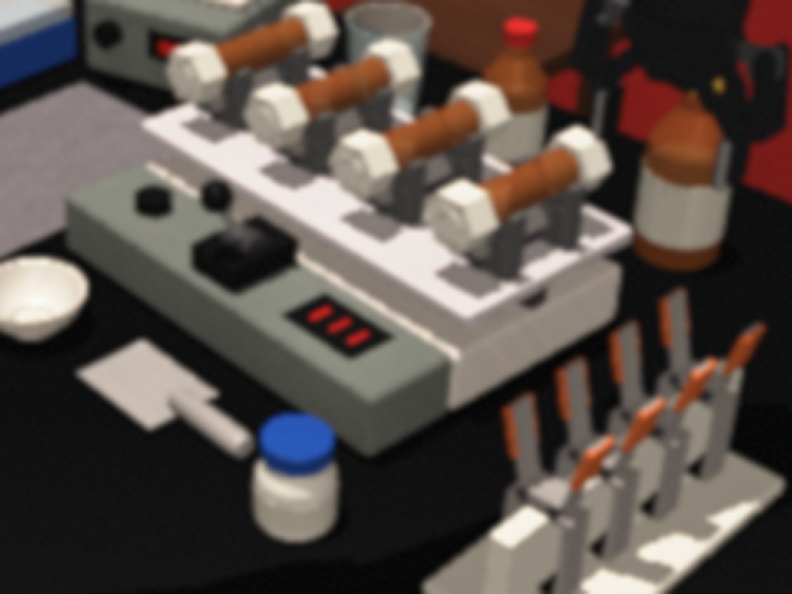

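All four tubes sit in their V-blocks (side crop: tubes at (250,45), (330,90), (420,135), (515,185)). The clips stand untouched at right and the dish, spatula and jar are in place. I approach clip A.

apply_moves(
  series=[-0.73,-0.23,0.3,0,-0.73,-0.23,0.3,0,-0.73,-0.23,0.3,0,0,0,0,0,0,0,0,0],
)

```text
time_s: 41.95
eef_pos: [0.5676, -0.3265, 0.2013]
ee_rot: [0.703, 0.711, 0.0, -0.0]
force: [0.4, 0.2, 0.3]
gripper_width: 0.0857
```

```bash
python3 -c "
from h import *
s=cams.capture('side')
for x,y in((.5675,-.3267),(.51,-.328),(.4538,-.328),(.4005,-.328)):
    print(proj(s,[(x,y+.0285,.133),(x,y-.0285,.133),(x,y+.02,.133),(x,y-.02,.133)]).round(1).tolist())
for ce,st,p in blobs(s,(3,110,50),(20,255,255),8):
    if ce[1]>200 and ce[0]>360:print(ce.round(1),st)
go(.5675,-.3267,.133,90.5)
crop(s,340,170,140,105,5.6,'g6')"
```

```text
[[422.5, 235.5], [445.1, 246.4], [425.8, 237.1], [441.6, 244.8]]
[[407.7, 246.3], [430.5, 257.9], [411.0, 248.0], [427.0, 256.1]]
[[391.9, 257.2], [414.9, 269.4], [395.2, 258.9], [411.3, 267.5]]
[[376.0, 268.1], [399.1, 281.1], [379.4, 270.0], [395.6, 279.1]]
[423.9 217.1] [412 211  26  11 142]
[420.9 236.7] [419 229   5  17  62]
[406.2 246.7] [404 237   5  20  72]
[445.1 245.1] [439 238  13  16  93]
[390.1 258.7] [388 249   5  19  63]
[396.8 250.8] [394 248   5   7  12]
[430.7 256.2] [425 248  12  17  76]
[380.7 260. ] [378 259   5   4   9]
[374.1 270.3] [372 261   5  19  62]
[414.2 268.8] [408 262  13  15  86]
[382.4 267.7] [382 265   2   6   9]
[398.7 280.3] [393 273  13  16  97]
t 42.00 p [ 0.5681 -0.326   0.2016] yaw 90.7 J7 2.00 F [ 0.3  0.4 -0.1] w 0.0855 | turn 0.02  shift x -0.02 y -0.02 z 2.29
```

View pics/g6.png

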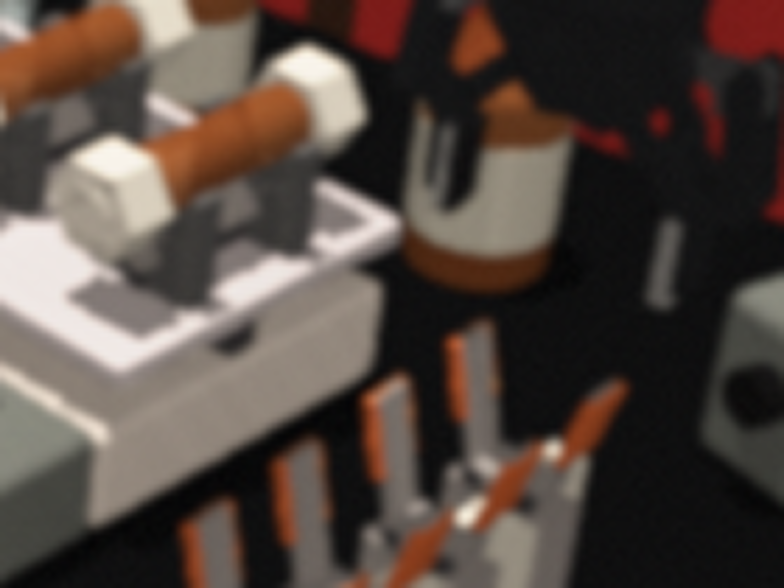

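The gripper fingers, at (450,170) and (665,270), straddle clip A's handles from above. I descend and squeeze.

apply_moves(
  series=[-0.02,0,0.6,0,0,0,0.6,0,0,0,0.5,0,0,0,0.4,0,0,0,0.25,0,0,0,0,0],
  newtons=60,
)

```text
time_s: 42.75
eef_pos: [0.5671, -0.3274, 0.1303]
ee_rot: [0.703, 0.711, -0.0, -0.001]
force: [0.3, 0.1, 0.7]
gripper_width: 0.0853
```

apply_moves(
  series=[0,0,0,0,0,0,0,0,0,0,0,0,0,0,0,0,0,0,0,0,0,0,0,0],
  grip=0,
)

```text
time_s: 43.5
eef_pos: [0.5698, -0.3277, 0.1351]
ee_rot: [0.703, 0.711, 0.001, 0.002]
force: [-2.7, 3.7, 15.5]
gripper_width: 0.0348
```

apply_moves(
  series=[0,0,-0.3,0,0,0,-0.6,0,0,0,-0.8,0,0,0,-0.9,0,0,0,-0.9,0,0,0,-0.9,0,0,0,-0.7,0,0,0,-0.5,0,0,0,0,0,0,0,0,0],
)

```text
time_s: 44.75
eef_pos: [0.5669, -0.3274, 0.298]
ee_rot: [0.703, 0.711, -0.0, -0.001]
force: [-0.1, -0.1, -0.6]
gripper_width: 0.0345
```

```bash
python3 -c "
from h import *
s=cams.capture('side')
go(.6245,.159,.3,86.1)
crop(s,340,100,140,140,5,'g7')"
```

```text
t 44.80 p [ 0.5668 -0.3273  0.2977] yaw 90.6 J7 2.01 F [ 0.8 -0.2 -1.3] w 0.0341 | turn 0.45  shift x 16.30 y 0.82 z -0.08
```

View pics/g7.png

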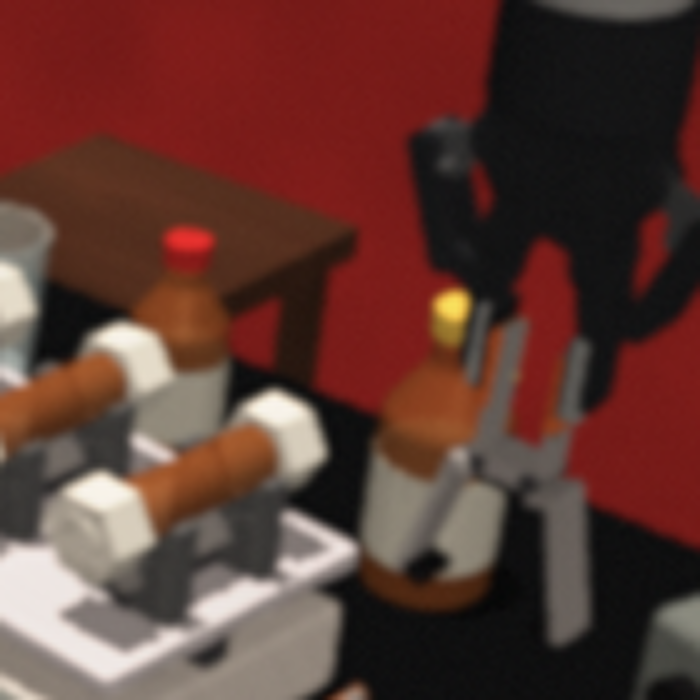

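The clip is held upright and open (legs at (430,510) and (565,560)). I carry it over to cradle 4.

apply_moves(
  series=[0,0,-0.4,0.45,0.96,0.05,0,0,0.96,0.05,0,0,0.96,0.05,0,0,0.96,0.05,0,0,0.96,0.05,0,0,0.96,0.05,0,0,0.96,0.05,0,0,0.96,0.05,0,0,0.96,0.05,0,0,0.96,0.05,0,0,0.96,0.05,0,0,0.96,0.05,0,0,0.96,0.05,0,0,0.96,0.05,0,0,0.96,0.05,0,0,0.96,0.05,0,0,0.96,0.05,0,0,0,0,0,0,0,0,0,0],
)

```text
time_s: 47.3
eef_pos: [0.6259, 0.1582, 0.3099]
ee_rot: [0.731, 0.683, -0.001, -0.0]
force: [0.9, -0.3, -1.1]
gripper_width: 0.0348
```

```bash
python3 -c "
from h import *
t=cams.capture('top')
for m,a,r,n,_ in tubes(t,.147):
    if n>60 and m[0]<.75:print('tube',m.round(4),round(a,1),n)
go(.6240,.158,.216,86.1)
"
```

```text
tube [0.6184 0.0593] 176.7 566
tube [ 0.6113 -0.0395] 176.3 549
tube [ 0.6058 -0.138 ] 176.0 542
t 47.35 p [0.6261 0.1576 0.3102] yaw 86.0 J7 1.10 F [ 0.7  0.  -0.5] w 0.0347 | turn -0.01  shift x 0.01 y -0.07 z 3.14
```

apply_moves(
  series=[0.03,-0.07,0.4,0,0,0,0.5,0,0,0,0.5,0,0,0,0.5,0,0,0,0.5,0,0,0,0.4,0,0,0,0.1,0,0,0,0,0],
)

```text
time_s: 48.35
eef_pos: [0.6243, 0.1603, 0.224]
ee_rot: [0.731, 0.683, 0.0, -0.0]
force: [0.3, 0.5, -0.1]
gripper_width: 0.0346
```

apply_moves(
  series=[0,0,0.07,0,0,0,0.07,0,0,0,0.07,0,0,0,0,0],
)

```text
time_s: 48.85
eef_pos: [0.624, 0.1601, 0.2175]
ee_rot: [0.731, 0.683, -0.0, -0.0]
force: [-0.4, -0.2, -1.4]
gripper_width: 0.0345
```

apply_moves(
  series=[0,0,0.05,0,0,0,0.05,0,0,0,0.05,0,0,0,0,0],
)

```text
time_s: 49.35
eef_pos: [0.6244, 0.1603, 0.2151]
ee_rot: [0.731, 0.683, 0.0, 0.0]
force: [-2.7, -2.0, 9.2]
gripper_width: 0.0347
```

apply_moves(
  series=[0,0,0,0,0,0,0,0,0,0,0,0,0,0,0,0,0,0,0,0],
  grip=1,
)

```text
time_s: 49.98
eef_pos: [0.6242, 0.1603, 0.2132]
ee_rot: [0.731, 0.683, 0.0, 0.0]
force: [0.2, -0.2, -0.0]
gripper_width: 0.0854
```

apply_moves(
  series=[0,0,-0.3,0,0,0,-0.6,0,0,0,-0.9,0,0,0,-1,0,-0.9,-0.1,0,0,-1,-0.2,0,0,-1,-0.2,0,0,-1,-0.2,0,0,-1,-0.2,0,0,0,0,0,0],
)

```text
time_s: 51.22
eef_pos: [0.5873, 0.0118, 0.2989]
ee_rot: [0.732, 0.681, 0.0, 0.001]
force: [1.0, -1.0, 0.4]
gripper_width: 0.0852
```

```bash
python3 -c "
from h import *
s=cams.capture('side')
go(.51,-.328,.2,90.5)
crop(s,240,70,160,120,5,'g8')"
```

```text
t 51.27 p [0.5876 0.0141 0.2988] yaw 86.0 J7 1.35 F [0.4 0.8 0.4] w 0.0853 | turn -0.45  shift x -11.38 y -2.69 z 3.29
```

View pics/g8.png

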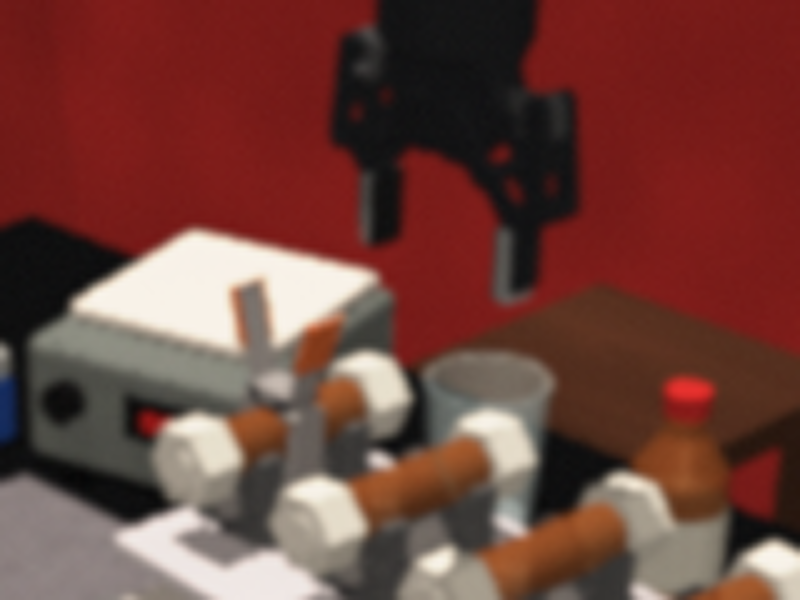

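Clip A stands over the tube in cradle 4 (handles at (250,310) and (320,345)). I measure the handle spread in the image to check it caught.

```bash
cat >> h.py <<'E'
def seated(i,cl=None,z=.213):
    # compare seated handle blob outlines with model, top and side views
    cx,cy=[(.6048,-.1385),(.6108,-.0394),(.6176,.0598),(.6244,.1592)][i]
    u=np.array([np.cos(np.radians(-3.9)),np.sin(np.radians(-3.9))]);v=np.array([-u[1],u[0]])
    for n in('top','side'):
        c=cams.capture(n)
        for k in(.0342,.0296):print(n,k,[proj(c,[[*(np.array([cx,cy])+sg*k*v+l*u),z+.017] for l in(-.011,.011)]).round(1).tolist() for sg in(1,-1)])
        q=proj(c,[[cx,cy,z]])[0]
        for ce,st,p in blobs(c,(3,110,50),(20,255,255),8):
            if np.abs(ce-q).max()<30:print('  blob',ce.round(1),st)
E
python3 -c "
from h import *
seated(3)"
```

```text
top 0.0342 [[[174.7, 126.2], [175.4, 116.0]], [[206.9, 127.8], [207.5, 117.6]]]
top 0.0296 [[[176.9, 126.3], [177.6, 116.1]], [[204.8, 127.7], [205.4, 117.5]]]
  blob [199.1 118.2] [191 109  19  24 242]
  blob [178.5 124.3] [175 116  10  17  64]
  blob [196.1 143.2] [189 136  15  16 212]
side 0.0342 [[[284.7, 126.0], [290.8, 123.9]], [[301.2, 133.7], [307.4, 131.5]]]
side 0.0296 [[[285.8, 126.5], [291.9, 124.4]], [[300.1, 133.2], [306.2, 131.0]]]
  blob [287.5 132.5] [287 128   2  10  10]
  blob [303.2 138.9] [299 133  10  12  74]
  blob [307.4 150.3] [303 146  10  12  82]
  blob [291.4 155.9] [286 151  12  12  93]
```

Spread 35 px in the top view (32 expected seated, 28 stuck) and 22.6 px in the side view (22.7 seated, 20.4 stuck), so it caught. Next clip B to cradle 3.

apply_moves(
  series=[0,0,0,-0.45,-0.95,-0.22,0,0,-0.95,-0.22,0,0,-0.95,-0.22,0,0,-0.95,-0.22,0,0,-0.95,-0.22,0,0,-0.95,-0.22,0,0,-0.95,-0.22,0,0,-0.95,-0.22,0.3,0,-0.95,-0.22,0.5,0,-0.95,-0.22,0.8,0,-0.95,-0.22,0.8,0,-0.95,-0.24,0.8,0,0,0,0,0,0,0,0,0],
)

```text
time_s: 53.25
eef_pos: [0.5125, -0.3258, 0.2017]
ee_rot: [0.703, 0.712, 0.001, 0.0]
force: [-0.2, -0.4, 1.0]
gripper_width: 0.0852
```

```bash
python3 -c "
from h import *
go(.51,-.328,.1305,90.5)
s=cams.capture('side')
for ce,st,p in blobs(s,(3,110,50),(20,255,255),8):
    if ce[1]>225 and ce[0]>360:print(ce.round(1),st)
"
```

```text
t 53.25 p [ 0.5125 -0.3258  0.2017] yaw 90.7 J7 2.05 F [-0.2 -0.4  1. ] w 0.0852 | turn 0.02  shift x -0.07 y -0.08 z 2.37
[406.1 247.1] [404 238   5  19  69]
[391.4 256.4] [388 247  11  21  84]
[429.6 256.2] [424 248  13  17  71]
[380.7 260. ] [378 259   5   4   9]
[374.1 270.3] [372 261   5  19  62]
[414.6 268.5] [408 260  13  17  83]
[382.4 267.3] [382 264   2   7  10]
[398.6 280.6] [393 273  13  16  94]
```

Clip B is unmoved. I descend, squeeze and lift.

apply_moves(
  series=[-0.07,-0.08,0.6,0,0,0,0.6,0,0,0,0.5,0,0,0,0.4,0,0,0,0.25,0,0,0,0,0],
)

```text
time_s: 54.05
eef_pos: [0.5083, -0.3294, 0.13]
ee_rot: [0.703, 0.711, -0.0, -0.001]
force: [-0.6, 0.7, -0.3]
gripper_width: 0.0855
```

apply_moves(
  series=[0,0,0,0,0,0,0,0,0,0,0,0,0,0,0,0,0,0,0,0,0,0,0,0],
  grip=0,
)

```text
time_s: 54.8
eef_pos: [0.5108, -0.3297, 0.1345]
ee_rot: [0.703, 0.711, 0.001, 0.002]
force: [-3.1, 3.5, 16.1]
gripper_width: 0.035
```

apply_moves(
  series=[0,0,-0.3,0,0,0,-0.6,0,0,0,-0.8,0,0,0,-0.9,0,0,0,-0.9,0,0,0,-0.9,0,0,0,-0.9,0,0,0,-0.7,0,0,0,0,0.45,0,0,0,0],
)

```text
time_s: 56.05
eef_pos: [0.5085, -0.3297, 0.3116]
ee_rot: [0.731, 0.683, 0.0, 0.0]
force: [-0.1, 0.8, -0.7]
gripper_width: 0.0343
```

```bash
python3 -c "
from h import *
go(.6176,.0602,.31,86.1)"
```

```text
t 56.05 p [ 0.5085 -0.3297  0.3116] yaw 86.1 J7 2.00 F [-0.1  0.8 -0.7] w 0.0343 | turn 0.00  shift x 13.21 y 2.74 z 0.05
```

apply_moves(
  series=[0.94,0.2,0,0,0.94,0.2,0,0,0.94,0.2,0,0,0.94,0.2,0,0,0.94,0.2,0,0,0.94,0.2,0,0,0.94,0.2,0,0,0.94,0.2,0,0,0.94,0.2,0,0,0.94,0.2,0,0,0.94,0.2,0,0,0.94,0.19,0,0,0.94,0.19,0,0,0.94,0.19,0,0,0,0,0,0,0,0,0,0],
)

```text
time_s: 58.05
eef_pos: [0.6181, 0.0578, 0.3104]
ee_rot: [0.731, 0.683, -0.001, 0.0]
force: [-0.3, -0.7, -1.2]
gripper_width: 0.0343
```

```bash
python3 -c "
from h import *
go(.6176,.0602,.2155,86.1)"
```

```text
t 58.05 p [0.6181 0.0578 0.3104] yaw 86.1 J7 1.27 F [-0.3 -0.7 -1.2] w 0.0343 | turn 0.00  shift x 0.08 y -0.02 z 3.16
```

apply_moves(
  series=[0.05,0,0.4,0,0,0,0.5,0,0,0,0.5,0,0,0,0.5,0,0,0,0.5,0,0,0,0.4,0,0,0,0.1,0,0,0,0.07,0,0,0,0.07,0,0,0,0.07,0,0,0,0,0],
)

```text
time_s: 59.42
eef_pos: [0.6184, 0.0601, 0.2174]
ee_rot: [0.731, 0.683, -0.0, -0.0]
force: [0.1, -0.1, -0.6]
gripper_width: 0.0346
```

apply_moves(
  series=[0,0,0.04,0,0,0,0.04,0,0,0,0,0],
)

```text
time_s: 59.8
eef_pos: [0.6184, 0.0601, 0.2149]
ee_rot: [0.731, 0.683, -0.0, -0.0]
force: [-0.5, 0.7, -1.0]
gripper_width: 0.0342
```

apply_moves(
  series=[0,0,0.04,0,0,0,0.04,0,0,0,0,0],
)

```text
time_s: 60.18
eef_pos: [0.6188, 0.0602, 0.2144]
ee_rot: [0.731, 0.683, 0.0, 0.0]
force: [-4.6, -1.4, 8.5]
gripper_width: 0.0347
```

apply_moves(
  series=[0,0,0,0,0,0,0,0,0,0,0,0,0,0,0,0,0,0,0,0],
  grip=0.96,
)

```text
time_s: 60.8
eef_pos: [0.6186, 0.0602, 0.2127]
ee_rot: [0.731, 0.683, 0.0, 0.0]
force: [0.8, -0.4, -0.3]
gripper_width: 0.0816
```

apply_moves(
  series=[0,0,-0.3,0,0,0,-0.6,0,0,0,-0.9,0,0,0,-1,0,-0.9,-0.3,0,-0.45,-0.9,-0.4,0,0,-0.9,-0.4,0,0,-0.9,-0.4,0,0,-0.9,-0.4,0,0,-0.9,-0.4,0,0,0,0,0,0],
)

```text
time_s: 62.18
eef_pos: [0.5486, -0.105, 0.2982]
ee_rot: [0.705, 0.709, -0.0, 0.001]
force: [0.2, -0.5, 0.3]
gripper_width: 0.0819
```

```bash
python3 -c "
from h import *
seated(2);seated(3)
go(.4538,-.328,.2,90.5)"
```

```text
top 0.0342 [[[221.6, 128.5], [222.2, 118.4]], [[253.8, 130.1], [254.3, 120.0]]]
top 0.0296 [[[223.8, 128.6], [224.4, 118.5]], [[251.6, 130.0], [252.1, 119.9]]]
  blob [240.7 118.2] [234 112  14  13 172]
  blob [252.5 128.8] [249 123   7  11  26]
  blob [225.6 128.7] [223 126   7   6  15]
  blob [239.6 144.3] [233 136  15  18 229]
side 0.0342 [[[309.1, 137.4], [315.2, 135.2]], [[327.1, 145.9], [333.4, 143.5]]]
side 0.0296 [[[310.2, 137.9], [316.4, 135.7]], [[325.9, 145.3], [332.1, 142.9]]]
  blob [303.1 138.9] [299 133   9  12  73]
  blob [325.6 139.5] [318 132  20  13  57]
  blob [308.6 148.9] [303 138  12  20 108]
  blob [329.4 150.2] [324 144  12  13  86]
  blob [291.4 155.9] [286 151  12  12  93]
  blob [332.9 162.3] [329 158   9  11  69]
  blob [316.4 168.5] [310 163  13  13 115]
top 0.0342 [[[174.7, 126.2], [175.4, 116.0]], [[206.9, 127.8], [207.5, 117.6]]]
top 0.0296 [[[176.9, 126.3], [177.6, 116.1]], [[204.8, 127.7], [205.4, 117.5]]]
  blob [199.1 118.2] [190 109  20  24 243]
  blob [178.4 124.3] [175 116  10  17  65]
  blob [196.1 143.2] [189 136  15  16 212]
side 0.0342 [[[284.7, 126.0], [290.8, 123.9]], [[301.2, 133.7], [307.4, 131.5]]]
side 0.0296 [[[285.8, 126.5], [291.9, 124.4]], [[300.1, 133.2], [306.2, 131.0]]]
  blob [287.5 132.5] [287 128   2  10  10]
  blob [303.1 138.9] [299 133   9  12  74]
  blob [308.6 148.9] [303 138  12  20 108]
  blob [291.4 155.9] [286 151  12  12  93]
t 62.38 p [ 0.5498 -0.1004  0.2974] yaw 90.7 J7 1.65 F [ 0.1 -0.3 -0.1] w 0.0821 | turn 0.02  shift x -7.56 y -3.26 z 3.25
```

Clip B spans 33 px in the top view, so it is seated. Now clip C to cradle 2.

apply_moves(
  series=[-0.95,-0.4,0,0,-0.95,-0.41,0,0,-0.95,-0.41,0,0,-0.95,-0.41,0.5,0,-0.95,-0.41,0.6,0,-0.95,-0.41,0.7,0,-0.95,-0.41,0.7,0,-0.91,-0.4,0.7,0,0,0,0,0,0,0,0,0],
  grip=1,
)

```text
time_s: 63.62
eef_pos: [0.455, -0.3282, 0.2009]
ee_rot: [0.703, 0.711, 0.001, 0.0]
force: [0.5, -0.3, 0.6]
gripper_width: 0.0854
```

```bash
python3 -c "
from h import *
go(.4538,-.328,.1305,90.5)
s=cams.capture('side')
for ce,st,p in blobs(s,(3,110,50),(20,255,255),8):
    if ce[1]>225 and ce[0]>360:print(ce.round(1),st)
"
```

```text
t 63.62 p [ 0.455  -0.3282  0.2009] yaw 90.7 J7 2.12 F [ 0.5 -0.3  0.6] w 0.0854 | turn 0.02  shift x 0.01 y -0.04 z 2.35
[396.6 250.1] [394 248   5   6   9]
[390.  258.6] [388 250   5  18  67]
[375.1 268.3] [372 258  11  22  76]
[413.6 268.4] [408 260  13  17  74]
[382.4 267.4] [382 265   2   5   8]
[398.9 280.4] [393 272  13  17  96]
```

apply_moves(
  series=[0,-0.04,0.6,0,0,0,0.6,0,0,0,0.5,0,0,0,0.4,0,0,0,0.25,0,0,0,0,0],
)

```text
time_s: 64.42
eef_pos: [0.4522, -0.3294, 0.1294]
ee_rot: [0.703, 0.711, -0.0, -0.001]
force: [-0.2, 0.2, -0.4]
gripper_width: 0.0856
```

apply_moves(
  series=[0,0,0,0,0,0,0,0,0,0,0,0,0,0,0,0,0,0,0,0,0,0,0,0],
  grip=0,
)

```text
time_s: 65.18
eef_pos: [0.4545, -0.3301, 0.1333]
ee_rot: [0.703, 0.711, 0.001, 0.002]
force: [-2.2, 3.6, 14.1]
gripper_width: 0.0348
```

apply_moves(
  series=[0,0,-0.3,0,0,0,-0.6,0,0,0,-0.8,0,0,0,-0.9,0,0,0,-0.9,0,0,0,-0.9,0,0,0,-0.9,0,0,0,-0.7,0,0,0,0,0.45,0,0,0,0],
)

```text
time_s: 66.42
eef_pos: [0.4523, -0.3297, 0.3111]
ee_rot: [0.731, 0.683, 0.0, 0.0]
force: [-0.0, 0.7, -0.5]
gripper_width: 0.0344
```

```bash
python3 -c "
from h import *
go(.6108,-.0394,.31,86.1)"
```

```text
t 66.42 p [ 0.4523 -0.3297  0.3111] yaw 86.1 J7 2.06 F [-0.   0.7 -0.5] w 0.0344 | turn 0.00  shift x 10.01 y 4.61 z 0.04
```

apply_moves(
  series=[0.92,0.42,0,0,0.92,0.42,0,0,0.92,0.42,0,0,0.92,0.42,0,0,0.92,0.42,0,0,0.92,0.42,0,0,0.92,0.42,0,0,0.92,0.42,0,0,0.92,0.42,0,0,0.9,0.42,0,0,0.9,0.41,0,0,0,0,0,0,0,0,0,0],
)

```text
time_s: 68.05
eef_pos: [0.6105, -0.0381, 0.3098]
ee_rot: [0.731, 0.683, -0.001, -0.0]
force: [-0.3, -0.3, -1.0]
gripper_width: 0.0345
```

```bash
python3 -c "
from h import *
go(.6108,-.0394,.2155,86.1)"
```

```text
t 68.05 p [ 0.6105 -0.0381  0.3098] yaw 86.1 J7 1.44 F [-0.3 -0.3 -1. ] w 0.0345 | turn 0.00  shift x -0.04 y 0.01 z 3.14
```

apply_moves(
  series=[-0.04,0,0.4,0,0,0,0.5,0,0,0,0.5,0,0,0,0.5,0,0,0,0.5,0,0,0,0.4,0,0,0,0.1,0,0,0,0.07,0,0,0,0.07,0,0,0,0.07,0,0,0,0,0],
)

```text
time_s: 69.42
eef_pos: [0.6109, -0.0385, 0.2168]
ee_rot: [0.731, 0.683, 0.0, 0.0]
force: [-0.2, -0.9, -0.9]
gripper_width: 0.0345
```

apply_moves(
  series=[0,0,0.05,0,0,0,0.05,0,0,0,0,0],
)

```text
time_s: 69.8
eef_pos: [0.6109, -0.0385, 0.2137]
ee_rot: [0.731, 0.683, -0.0, -0.0]
force: [0.2, -0.3, -1.4]
gripper_width: 0.0344
```

apply_moves(
  series=[0,0,0.04,0,0,0,0.04,0,0,0,0,0],
)

```text
time_s: 70.18
eef_pos: [0.6112, -0.0385, 0.2132]
ee_rot: [0.731, 0.683, 0.0, 0.0]
force: [-4.9, -0.9, 9.7]
gripper_width: 0.034
```

apply_moves(
  series=[0,0,0,0,0,0,0,0,0,0,0,0,0,0,0,0,0,0,0,0],
  grip=0.96,
)

```text
time_s: 70.8
eef_pos: [0.6111, -0.0385, 0.2115]
ee_rot: [0.731, 0.683, 0.0, 0.0]
force: [-0.3, 0.0, -0.5]
gripper_width: 0.082
```

apply_moves(
  series=[0,0,-0.3,0,0,0,-0.6,0,0,0,-0.9,0,0,0,-1,0,-0.7,-0.4,0,-0.45,-0.8,-0.6,0,0,-0.8,-0.6,0,0,-0.8,-0.6,0,0,-0.8,-0.6,0,0,-0.8,-0.6,0,0,0,0,0,0],
)

```text
time_s: 72.18
eef_pos: [0.5078, -0.1824, 0.297]
ee_rot: [0.705, 0.709, -0.0, 0.001]
force: [0.6, 0.9, -0.4]
gripper_width: 0.082
```

```bash
python3 -c "
from h import *
seated(1)
go(.4005,-.328,.2,90.5)"
```

```text
top 0.0342 [[[268.3, 130.9], [268.8, 120.7]], [[300.4, 132.5], [300.8, 122.3]]]
top 0.0296 [[[270.5, 131.0], [270.9, 120.8]], [[298.2, 132.3], [298.6, 122.2]]]
  blob [283.7 120.8] [277 114  14  15 187]
  blob [271.5 132.5] [269 130   6   6  14]
  blob [297.2 133.8] [294 131   7   6  20]
  blob [282.6 147.4] [276 139  14  17 225]
side 0.0342 [[[335.7, 149.9], [342.0, 147.5]], [[355.6, 159.3], [361.9, 156.7]]]
side 0.0296 [[[337.0, 150.5], [343.3, 148.1]], [[354.3, 158.6], [360.5, 156.0]]]
  blob [336.3 138. ] [318 132  32  13 141]
  blob [369.7 153.8] [351 132  36  42 839]
  blob [329.5 150.3] [324 144  12  13  85]
  blob [334.7 160.8] [329 150  12  19 104]
  blob [359.9 175.9] [356 171   9  12  80]
  blob [343.1 182.8] [336 177  14  14 121]
t 72.28 p [ 0.5094 -0.1794  0.2967] yaw 90.6 J7 1.82 F [-0.6 -0.4  0.1] w 0.0818 | turn 0.01  shift x -4.92 y -3.67 z 3.22
```

Clip C: 32 px spread in the top view, seated. Now clip D to cradle 1.

apply_moves(
  series=[-0.7,-0.53,0,0,-0.7,-0.53,0,0,-0.7,-0.53,0.5,0,-0.7,-0.53,0.6,0,-0.7,-0.53,0.7,0,-0.7,-0.53,0.7,0,-0.7,-0.52,0.7,0,0,0,0,0,0,0,0,0],
  grip=1,
)

```text
time_s: 73.4
eef_pos: [0.4011, -0.3267, 0.2001]
ee_rot: [0.703, 0.711, 0.001, 0.0]
force: [0.6, 0.3, 0.3]
gripper_width: 0.0854
```

```bash
python3 -c "
from h import *
go(.4005,-.328,.1305,90.5)
s=cams.capture('side')
for ce,st,p in blobs(s,(3,110,50),(20,255,255),8):
    if ce[1]>225 and ce[0]>360:print(ce.round(1),st)
"
```

```text
t 73.40 p [ 0.4011 -0.3267  0.2001] yaw 90.7 J7 2.18 F [0.6 0.3 0.3] w 0.0854 | turn 0.02  shift x -0.04 y -0.02 z 2.32
[374.  269.8] [371 261   6  19  69]
[382.5 268. ] [382 266   2   5   8]
[398.  280.5] [393 272  12  17  85]
```

apply_moves(
  series=[-0.04,0,0.6,0,0,0,0.6,0,0,0,0.5,0,0,0,0.4,0,0,0,0.22,0,0,0,0,0],
)

```text
time_s: 74.2
eef_pos: [0.3992, -0.3288, 0.1295]
ee_rot: [0.703, 0.711, -0.0, -0.0]
force: [-0.4, 1.3, -0.1]
gripper_width: 0.0853
```

apply_moves(
  series=[0,0,0,0,0,0,0,0,0,0,0,0,0,0,0,0,0,0,0,0,0,0,0,0],
  grip=0,
)

```text
time_s: 74.95
eef_pos: [0.4012, -0.3295, 0.1326]
ee_rot: [0.703, 0.711, 0.001, 0.002]
force: [-2.0, 4.0, 15.9]
gripper_width: 0.0347
```

apply_moves(
  series=[0,0,-0.3,0,0,0,-0.6,0,0,0,-0.8,0,0,0,-0.9,0,0,0,-0.9,0,0,0,-0.9,0,0,0,-0.9,0,0,0,-0.7,0,0,0,0,0.45,0,0,0,0],
)

```text
time_s: 76.2
eef_pos: [0.3991, -0.329, 0.3101]
ee_rot: [0.731, 0.683, -0.0, 0.0]
force: [0.6, -0.4, -1.5]
gripper_width: 0.0348
```

```bash
python3 -c "
from h import *
go(.6042,-.1385,.31,86.1)"
```

```text
t 76.20 p [ 0.3991 -0.329   0.3101] yaw 86.1 J7 2.12 F [ 0.6 -0.4 -1.5] w 0.0348 | turn 0.00  shift x 6.80 y 6.39 z 0.00
```

apply_moves(
  series=[0.76,0.71,0,0,0.76,0.71,0,0,0.76,0.71,0,0,0.76,0.71,0,0,0.76,0.71,0,0,0.76,0.71,0,0,0.76,0.71,0,0,0.76,0.71,0,0,0.74,0.71,0,0,0,0,0,0,0,0,0,0],
)

```text
time_s: 77.58
eef_pos: [0.6038, -0.1385, 0.309]
ee_rot: [0.731, 0.683, -0.001, -0.001]
force: [-0.0, 0.5, -1.5]
gripper_width: 0.0345
```

```bash
python3 -c "
from h import *
go(.6042,-.1385,.2145,86.1)"
```

```text
t 77.58 p [ 0.6038 -0.1385  0.309 ] yaw 86.1 J7 1.61 F [-0.   0.5 -1.5] w 0.0345 | turn 0.00  shift x 0.00 y 0.01 z 3.15
```

apply_moves(
  series=[0,0,0.4,0,0,0,0.5,0,0,0,0.5,0,0,0,0.5,0,0,0,0.5,0,0,0,0.4,0,0,0,0.1,0,0,0,0.07,0,0,0,0.07,0,0,0,0.07,0,0,0,0,0],
)

```text
time_s: 78.95
eef_pos: [0.6045, -0.1379, 0.2165]
ee_rot: [0.731, 0.683, 0.0, 0.0]
force: [0.3, -0.7, -1.3]
gripper_width: 0.0349
```

apply_moves(
  series=[0,0,0.05,0,0,0,0.05,0,0,0,0.03,0,0,0,0,0],
)

```text
time_s: 79.45
eef_pos: [0.6045, -0.1379, 0.2128]
ee_rot: [0.731, 0.683, 0.0, 0.0]
force: [-0.7, 0.1, 1.0]
gripper_width: 0.0346
```

apply_moves(
  series=[0,0,0.04,0,0,0,0.03,0,0,0,0,0],
)

```text
time_s: 79.82
eef_pos: [0.6047, -0.1379, 0.2125]
ee_rot: [0.731, 0.683, 0.0, 0.0]
force: [-4.6, 0.7, 11.5]
gripper_width: 0.0348
```

apply_moves(
  series=[0,0,0,0,0,0,0,0,0,0,0,0,0,0,0,0,0,0,0,0],
  grip=0.96,
)

```text
time_s: 80.45
eef_pos: [0.6046, -0.1378, 0.2105]
ee_rot: [0.731, 0.683, 0.0, 0.0]
force: [0.2, -0.1, 0.3]
gripper_width: 0.0818
```

apply_moves(
  series=[0,0,-0.3,0,0,0,-0.6,0,0,0,-0.9,0,0,0,-1,0,0,-0.5,0,0,0,-0.9,0,0,0,-0.9,0,0,0,-0.9,0,0,0,-0.9,0,0,0,-0.9,0,0,0,-0.9,0,0,0,-0.9,0,0,0,0,0,0],
)

```text
time_s: 82.08
eef_pos: [0.4001, -0.1241, 0.296]
ee_rot: [0.731, 0.682, 0.0, 0.001]
force: [0.6, -0.9, 0.1]
gripper_width: 0.0818
```

```bash
python3 -c "
from h import *
seated(0)
go(.42,.02,.2,90)
s=cams.capture('side')
crop(s,230,80,160,120,5,'g9')
crop(cams.capture('top'),150,80,200,150,4,'g10')"
```

```text
top 0.0342 [[[314.8, 132.8], [315.2, 122.7]], [[346.8, 134.4], [347.1, 124.3]]]
top 0.0296 [[[317.0, 132.9], [317.4, 122.8]], [[344.6, 134.3], [345.0, 124.2]]]
  blob [326.8 123. ] [320 116  14  15 194]
  blob [315.9 131. ] [314 124   6  15  36]
  blob [344.4 131.8] [339 124  10  16  64]
  blob [325.7 149.4] [319 142  15  16 219]
side 0.0342 [[[365.3, 163.6], [371.6, 160.9]], [[387.4, 174.0], [393.7, 171.1]]]
side 0.0296 [[[366.8, 164.3], [373.1, 161.6]], [[385.9, 173.3], [392.2, 170.4]]]
  blob [374.8 152.1] [ 347  126   65   73 1908]
  blob [403.  166.5] [402 157   3  20  22]
  blob [360. 176.] [356 171   9  12  81]
  blob [373.  198.2] [365 192  15  15 128]
t 82.17 p [ 0.402  -0.1241  0.2959] yaw 86.1 J7 1.74 F [0.  0.  0.9] w 0.0816 | turn -0.39  shift x 4.80 y 0.60 z 3.20
```

View pics/g9.png

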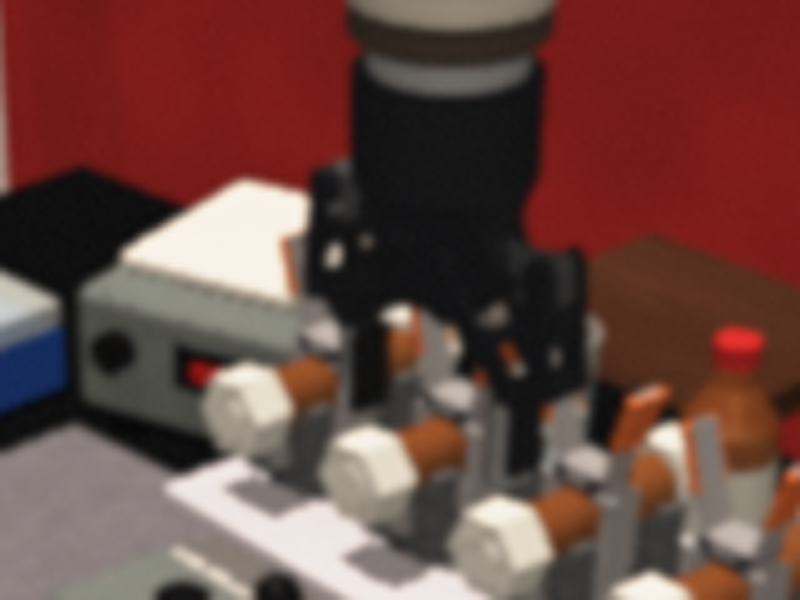

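View pics/g10.png

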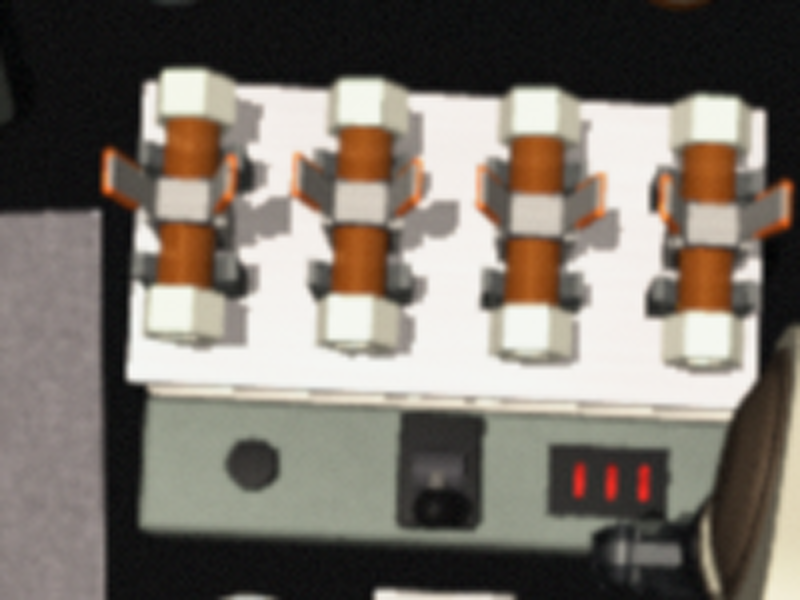

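All four clips sit over their tubes with equal handle spreads of about 32 px (top crop: 105–237, 295–425, 478–606, 660–793), so all are caught. The lever ball is at (440,505), still off. Now the switch, with the gripper shut.

apply_moves(
  series=[0.8,0.1,0.5,0,0.8,0.1,0.5,0,0.8,0,0.5,0,0.8,0,0.5,0,0.8,0,0.5,0,0.8,0,0.5,0,0,0,0,0,0,0,0,0],
  grip=0,
)

```text
time_s: 83.28
eef_pos: [0.4174, 0.0189, 0.2047]
ee_rot: [0.731, 0.683, 0.0, -0.0]
force: [-0.1, -0.2, 0.2]
gripper_width: 0.0
```

```bash
python3 -c "
from h import *
t=cams.capture('top');print(onz(t,(440/4+150-.5,505/4+80-.5),.1355))
go(.409,.022,.138,86.1)"
```

```text
[0.45131878 0.01840115 0.1355    ]
t 83.33 p [0.4174 0.0186 0.2049] yaw 86.0 J7 1.33 F [-0.7 -1.5 -0.5] w 0.0003 | turn -0.01  shift x 0.09 y -0.29 z 2.23
```

apply_moves(
  series=[0.09,-0.35,0,0,0,0,0.6,0,0,0,0.6,0,0,0,0.6,0,0,0,0.4,0,0,0,0,0],
)

```text
time_s: 84.08
eef_pos: [0.4057, 0.0225, 0.1381]
ee_rot: [0.731, 0.683, -0.001, -0.001]
force: [-0.4, -0.3, 0.7]
gripper_width: -0.0002
```

apply_moves(
  series=[0,0.25,0,0,0,0.25,0,0,0,0.25,0,0,0,0.25,0,0,0,0.25,0,0,0,0.25,0,0,0,0.25,0,0,0,0.25,0,0,0,0.25,0,0,0,0.2,0,0,0,0,0,0],
)

```text
time_s: 85.45
eef_pos: [0.4805, 0.0176, 0.1385]
ee_rot: [0.731, 0.683, 0.0, 0.0]
force: [-0.6, 0.3, 0.2]
gripper_width: 0.0002
```

```bash
python3 -c "
from h import *
go(.489,.017,.138,86.1)"
```

```text
t 85.45 p [0.4805 0.0176 0.1385] yaw 86.1 J7 1.25 F [-0.6  0.3  0.2] w 0.0002 | turn -0.00  shift x -0.00 y 0.29 z 0.02
```

apply_moves(
  series=[0,0.1,0,0,0,0.1,0,0,0,0.1,0,0],
)

```text
time_s: 85.82
eef_pos: [0.4852, 0.0173, 0.1378]
ee_rot: [0.731, 0.683, -0.003, -0.002]
force: [-13.4, 1.7, 7.9]
gripper_width: -0.0
```

apply_moves(
  series=[0,0.1,0,0,0,0,0,0],
)

```text
time_s: 86.08
eef_pos: [0.4853, 0.0175, 0.137]
ee_rot: [0.73, 0.683, -0.005, -0.004]
force: [-16.2, 2.2, 9.5]
gripper_width: -0.0
```

At the stop (16 N) near the predicted place. I back off and look.

apply_moves(
  series=[0,-0.5,0,0,0,-0.8,-0.1,0,0,-0.8,-0.8,0,0,-0.5,-1,0,-0.7,-0.3,-1,0,-1,0,-0.5,0,-1,0,0,0,-1,0,0,0,-1,0,0,0,-1,0,0,0,-1,0,0,0,0,0,0,0],
)

```text
time_s: 87.58
eef_pos: [0.3915, -0.1802, 0.241]
ee_rot: [0.732, 0.681, 0.0, 0.001]
force: [0.1, 1.3, 0.1]
gripper_width: 0.0002
```

```bash
python3 -c "
from h import *
go(.4,-.2,.3,86.1)
s=cams.capture('side');t=cams.capture('top')
for c,n in((t,'top'),(s,'side')):
    print(n,'on ball expected',proj(c,[(.4515+.058,.0165,.1355)]))
for m,a,r,n,w in tubes(t,.147):
    if n>60 and m[0]<.75:print(m.round(3),n)
crop(t,170,90,170,170,3,'a');crop(s,220,90,230,170,3,'b')
a,b=cv2.imread('pics/a.png'),cv2.imread('pics/b.png');c=np.hstack([a,b])
cv2.imwrite('pics/fin.png',cv2.resize(c,(800,int(c.shape[0]*800/c.shape[1]))));print(c.shape)"
```

```text
t 87.58 p [ 0.3915 -0.1802  0.241 ] yaw 85.9 J7 1.85 F [0.1 1.3 0.1] w 0.0002 | turn -0.02  shift x -0.64 y 0.33 z -1.97
top on ball expected [[259.83529084 180.80010286]]
side on ball expected [[303.0138174  192.46617502]]
[0.657 0.156] 194
[0.651 0.057] 171
[ 0.644 -0.041] 184
[ 0.637 -0.14 ] 191
[0.595 0.16 ] 208
[0.591 0.061] 222
[ 0.582 -0.037] 221
[ 0.576 -0.136] 214
(510, 1200, 3)
```

View pics/fin.png

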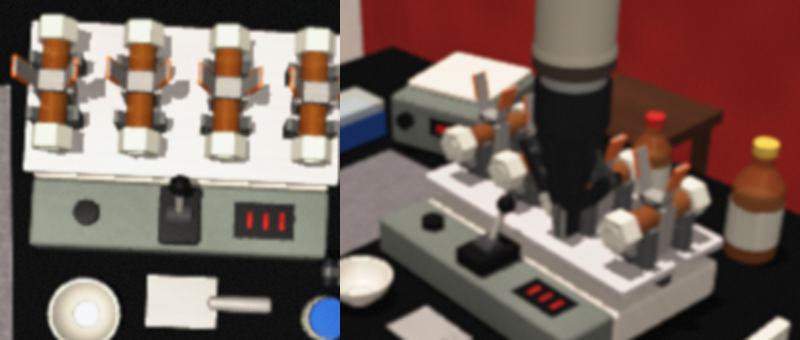

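The ball leans towards the platform, at (180,185) in the left panel. I check its centre more exactly.

```bash
python3 -c "
from h import *
t=cams.capture('top')
g=cv2.cvtColor(t['frame'],cv2.COLOR_RGB2GRAY)
print(g[172:196,250:272:1])
print('rows expected off/on', proj(t,[(.4515,.0184,.1355),(.5095,.0145,.1355),(.5045,.0145,.138)]).round(1))
"
```

```text
[[245 245 245 245 245 245 245 245 245 244 245 245 245 245 244 245 245 244
  244 245 244 245]
 [245 245 245 245 245 244 245 245 245 245 245 245 245 245 245 245 245 245
  245 245 245 245]
 [244 245 245 245 245 245 245 244 245 245 245 245 245 245 245 245 245 245
  245 245 245 245]
 [245 244 244 243 244 244 244 244 243 243 244 244 244 244 245 245 245 245
  246 245 245 245]
 [243 244 243 243 243 243 243 242 234 229 229 232 237 241 243 243 244 244
  244 244 245 245]
 [234 234 235 235 237 235 230 218 173 139 138 160 193 223 233 238 241 242
  243 242 243 243]
 [181 189 202 207 205 184 149 118  73  45  43  60  93 133 172 214 224 227
  229 231 232 233]
 [178 188 211 216 193 122  61  34  20  19  19  22  26  43  86 139 157 161
  169 192 205 209]
 [208 212 219 213 174  89  28  20  23  25  22  20  17  22  54 106 133 136
  158 205 228 231]
 [176 181 183 176 134  61  21  20  30  34  27  20  19  16  35  81 114 123
  134 170 207 222]
 [120 117 117 111  77  38  21  24  32  40  34  26  20  19  22  51  78  88
   92 109 150 173]
 [ 87  62  58  52  36  22  19  22  30  36  30  24  20  16  18  34  48  53
   
[... 499 characters left out ...]
 47  48  49  73 113 121 113  84  43  30  40  41  43  45
   46  42  79 133]
 [ 58  47  49  49  50  49  50  77 119 133 122  90  46  40  43  45  44  45
   42  44  83 137]
 [ 62  49  47  48  48  45  52  72 119 134 123  89  47  41  46  45  46  45
   44  41  80 137]
 [ 62  48  49  50  48  51  50  77 119 134 121  86  49  45  46  45  44  46
   42  39  82 136]
 [ 61  50  51  56  58  56  58  80 119 132 118  86  62  55  53  49  45  45
   42  42  79 136]
 [ 55  52  52  59  63  66  70  82 122 132 117  87  66  64  63  56  41  44
   44  41  82 136]
 [ 54  53  55  63  72  73  73  87 114 123 112  86  72  71  71  61  40  42
   45  45  89 136]]
rows expected off/on [[259.5 205.7]
 [260.7 180.8]
 [260.7 182.8]]
```

The side view puts the ball at (302.5,191.5) against (303.0,192.5) expected for on. The lever also met a hard stop, so it is on. I hand in.

```bash
python3 -c "
from cell import ctrl
print(ctrl.finish_job())"
```

```text
the job is handed in; nothing more can be done
None
```

I laid all four tubes from the mat into their own V-cradles and put a clip over each. I then pushed the switch lever over to on and handed the job in at about 88 s of the 210 s allowed. The hand-in gave no verdict.

**Tubes:** after placing, all four lay level and parallel to the cradles, with their middles within about 3 mm of where I had measured the cradle positions.

**Clips:** in the top view the handles are about 32 px apart on every clip. I expected 32 px for a caught clip and 28 px for a stuck one. I could not see the toes under the bar directly.

**Switch:** the lever met a firm stop at 16 N. In the side view the ball is within 1 px of where it should be when on. The top view puts it about 1–2 px (2–4 mm) short, which is within my measuring error.

**Other objects:** I never touched the dish, spatula or jar. The last picture shows the dish and spatula in place and only part of the jar. I saw no tube knocked aside, and the arm ended clear of everything.

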